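Turn controller pods over and run them under the driver bridge

ROBOT

A 6-joint arm with a two-finger parallel gripper is mounted at the origin on the work surface. World frame = base frame: x ahead of the robot, y to its left, z up, the work surface at z = 0. Lengths are in mm, angles in degrees, forces in N, time in s.
With the tool pointing down it reaches from about 300 to 850 mm from the base axis. Payload 4.2 kg.
Tool frame: the origin (TCP) lies midway between the tips of the shut fingers; the grasp point (between the pads) lies 19 mm behind it; z points along the fingers, y is the line along which they close (so a half turn about z gives the same grasp; the last joint's range is limited). The gripper opens to 91 mm and grips with 3 to 60 N. Pads are 32 mm wide; open, the fingers measure 118 mm over their backs; the gripper's body (76 mm by 178 mm) begins 60 mm behind the grasp point.
Start: joints at [65.947, 18.312, 89.639, -0, 72.044, -1.146], TCP at [223.813, 529.67, 213.976] pointing down, gripper open.
Joint ranges: [-177.97, 177.97], [-48.28, 115.42], [12.27, 149.76], [-77.06, 257.06], [2.81, 150.46], [-146.56, 146.56]. Speed limits (degrees/s): [147.25, 147.25, 180, 180, 180, 180].

INTERFACE

Orientations are given as [roll, pitch, yaw] about the fixed x, y, z axes, in that order (R = Rz(yaw) Ry(pitch) Rx(roll)).
In Python, from workcell import env gives the robot as it stands.
- The arm moves only by the shell command python3 -m jog 'ROWS' [FORCE]. ROWS is a JSON object of lists of equal length, an entry for each row: "jaw": the finger opening in mm, from 0 to 91.2; "slide": the shift along the tool's x, y, z in units of 30 mm (1.0 is 30 mm), a list of three; "spin": the turn about the tool's z in units of 8 degrees (1.0 is 8 degrees). In form: {"jaw": [jaw, ...], "slide": [[dx, dy, dz], ...], "spin": [spin, ...]}. A call has 1 to 10 rows; each row shifts and turns the commanded pose from where the row before left it, along the tool's axes as they then stand; what a row does not reach is not made up. A row lasts 1/10 s, in which the tool goes at most 50 mm and 8.59 degrees, less where a joint would pass 70% of its speed; a pose out of reach is approached as far as the arm can. A call is refused whole if a number of a shift passes 1 or a number of a turn 1, either way. A call with a gripper value outside its range is refused whole. The fingers move at their own pace and stop on an object; FORCE is the grip in N (left out, the last holds). Time passes only in rows, so rows that do not move let the fingers close. It gives the time, the measured TCP pose, the force, the opening and the grip force at its end, in the units of the state.
- env.state(): the state, without advancing time (a new reading comes with each control period).
- env.grab_frame(name): name is "side" or "top" or "wrist"; returns the picture (384x512x3 uint8, red, green, blue); there is no depth.
- env.camera_model(name): a dict with "fx", "fy", "cx", "cy" (pixels), "camera_from_world" (4x4, takes a point from world to camera coordinates). Camera axes: x right, y up, looking along -z (the intrinsics and any distortion apply to the point x, -y, -z); pixel columns grow to the right and rows downward; lengths in mm; the calibration is good to about 2 mm. The wrist camera is an equidistant fisheye: a pixel r from the principal point sees the ray r / f radians off the axis. A picture is of the moment at which its call begins: read the wrist's pose just before it. camera_model takes no time and is no camera call; for the wrist camera it gives the pose at the moment of the call.
- env.job_done(): hands the job in; it is judged then, once.
The state is a dict: "time_s": time; "qpos": joint angles; "qvel": joint speeds; "effort": joint torques, N m; "ee_pos": TCP position; "ee_rot": TCP orientation; "force": force on the tool from outside, world axes, zero at the start; "torque": the same for the moment, N m; "gripper_width": finger opening in mm; "gripper_force": force on a finger pad.
Only numpy, scipy, OpenCV 4.12 (cv2) and the standard library are available. Lean on these libraries where they do the work, as an engineer would, in place of code of your own. Each camera call takes 0.05 s, during which the arm holds its last target. There are 200 camera calls.

TASK

Draw the screwdriving station's shuttle right out by its red handle, then turn every grey controller pod over so that its open side with the green board faces up, and lay each on its back, flat, in a nest of its own on the shuttle. Then push the loaded shuttle fully home under the yellow bridge. Leave the screw dishes and the yellow hand screwdriver where they are.

Things in the scene. Friction and masses are not known exactly. Their poses are not given: they have to be found in the camera images.
- pod0: grey plastic controller pod (2 or 3 alike; None if absent): flat-sided shell 60 mm (x) by 46 (y) by 44 (z), walls 3 mm, 0.10 to 0.17 kg; one 60 x 46 face is open, with a green board inside 13 mm below the rim; stands stably on any side or end. Origin: middle of the OUTSIDE of the closed back; z points from the back out of the open face. Starts open face down (z down) on the bench, any yaw
- pod1: grey plastic controller pod (2 or 3 alike; None if absent): flat-sided shell 60 mm (x) by 46 (y) by 44 (z), walls 3 mm, 0.10 to 0.17 kg; one 60 x 46 face is open, with a green board inside 13 mm below the rim; stands stably on any side or end. Origin: middle of the OUTSIDE of the closed back; z points from the back out of the open face. Starts open face down (z down) on the bench, any yaw
- pod2: grey plastic controller pod (2 or 3 alike; None if absent): flat-sided shell 60 mm (x) by 46 (y) by 44 (z), walls 3 mm, 0.10 to 0.17 kg; one 60 x 46 face is open, with a green board inside 13 mm below the rim; stands stably on any side or end. Origin: middle of the OUTSIDE of the closed back; z points from the back out of the open face. Starts open face down (z down) on the bench, any yaw
- nest0 (a point): rightmost (lowest y) nest on the shuttle: pocket 68 mm (y) by 54 mm (x), 4 mm of play all round a pod lying on its back, long side along y (either way round). Point: middle of its floor, 20 mm above the bench; x along the travel to the bridge, z up. White fences 10 mm high, 4 mm thick: full walls at the y ends, corner pieces on the long sides leave their middle 50 mm free. Pitch 72 mm
- nest1 (a point): middle nest on the shuttle: pocket 68 mm (y) by 54 mm (x), 4 mm of play all round a pod lying on its back, long side along y (either way round). Point: middle of its floor, 20 mm above the bench; x along the travel to the bridge, z up. White fences 10 mm high, 4 mm thick: full walls at the y ends, corner pieces on the long sides leave their middle 50 mm free. Pitch 72 mm
- nest2 (a point): leftmost (highest y) nest on the shuttle: pocket 68 mm (y) by 54 mm (x), 4 mm of play all round a pod lying on its back, long side along y (either way round). Point: middle of its floor, 20 mm above the bench; x along the travel to the bridge, z up. White fences 10 mm high, 4 mm thick: full walls at the y ends, corner pieces on the long sides leave their middle 50 mm free. Pitch 72 mm
- shuttle_grip (a point): grip point in the shuttle's red handle, an upright block 16 mm (x) by 24 mm (y), top 85 mm, this point 70 mm and foot 20 mm above the bench; 95 mm from the middle nest on the robot's side; x along the travel to the bridge. With the shuttle home the handle stands 47 mm in front of the bridge
- shuttle (a joint): travel of the shuttle in m: 0 = drawn right out towards the robot (stop), 0.130 = fully home under the bridge (stop), along the points' +x. Friction about 2.5 N, stays where left; plate 70 x 220 mm, top 20 mm above the bench
- station: fixed station, place and yaw vary. Origin on the bench under the bridge's middle, x along the travel, away from the robot. Base 8 mm high, x -250 to 50, 200 wide. Yellow bridge x -40 to 40, 300 wide, underside 76, top 90 mm up, legs at y 120 to 150 either side; pods in nests are 64 mm high. Electric driver (radius 21, 130 to 270 up) at x 25, y 0; its post (30 square, 290 high) at x 25, y 120
- dish0: clear round dish of black screws, 84 mm across, 14 mm high, origin under its centre; bystander, leave alone
- dish1: another dish of screws, 84 mm across, 14 mm high, origin under its centre; bystander, leave alone
- driver: yellow-handled hand screwdriver 190 mm long lying on the bench, about 30 mm high; origin under it, x along it; bystander, leave alone

How it is judged:
By the outcome, as a careful person would: the job done as asked, in the order asked, and still so for the second after the job is handed in, with the robot touching nothing.
Of pod0, pod1, pod2 only 2 to 3 are there at a start; the rules pass over those that are not, and their reading is None.
At some moment in a run one of pod0, pod1, pod2 may be knocked a few centimetres aside while the robot is not near it.
Once in a run the grip may slacken for a moment while it holds something.
It also fails if it takes over 210 s, if anything falls off the work surface, if the arm or the gripper's body presses on something with over 40 N, if the wrist force passes 120 N, or if a joint passes its speed limit or range.

## Working session

There is one attempt and no reset: what is moved stays moved. The work goes in short steps, Python scripts to look and compute and a shell command to move; the robot and the scene stay as the last step left them, time stands still between calls to the robot, and variables do not carry over. Pictures are saved under pics/ and viewed, at most 14 in all, crops included, and the job is handed in when it is done.

```bash
ls; mkdir -p pics; python3 - <<'E'
from workcell import env
import cv2,numpy as np
s=env.state();print({k:np.round(v,2).tolist() for k,v in s.items()})
for n in ['top','side']:
    m=env.camera_model(n);print(n,m)
    cv2.imwrite(f'pics/{n}0.png',cv2.cvtColor(env.grab_frame(n),cv2.COLOR_RGB2BGR))
a=cv2.imread('pics/top0.png');b=cv2.imread('pics/side0.png')
E
```

```text
pics
{'time_s': 0.0, 'qpos': [65.95, 18.35, 89.71, 0.0, 72.04, -1.15], 'qvel': [0.0, -0.01, -0.09, -0.0, 0.11, -0.02], 'effort': [-0.0, -41.25, -23.2, 0.07, 0.05, -0.0], 'ee_pos': [223.58, 529.21, 213.16], 'ee_rot': [-179.9, -0.0, 157.09], 'force': [0.57, 0.27, 0.66], 'torque': [-0.03, 0.04, -0.06], 'gripper_force': 0.0, 'gripper_width': 91.58}
top {'fx': 455.63277954580315, 'fy': 455.63277954580315, 'cx': 261.09673801756793, 'cy': 199.38300781879204, 'camera_from_world': array([[ 1.02677000e-02, -9.99528335e-01, -2.89427353e-02,
        -5.12485428e+01],
       [ 9.84680057e-01,  5.06815348e-03,  1.74297155e-01,
        -6.02883817e+02],
       [-1.74068259e-01, -3.02889651e-02,  9.84267657e-01,
        -1.17146639e+03],
       [ 0.00000000e+00,  0.00000000e+00,  0.00000000e+00,
         1.00000000e+00]])}
side {'fx': 402.9494360964563, 'fy': 402.9494360964563, 'cx': 254.4395340414989, 'cy': 194.11352743500754, 'camera_from_world': array([[ 9.37959148e-01, -3.46240871e-01, -1.87055260e-02,
        -5.76982720e+02],
       [ 2.30109161e-01,  5.81191647e-01,  7.80554958e-01,
        -1.39365734e+02],
       [-2.59388533e-01, -7.36432976e-01,  6.24807219e-01,
        -8.41442249e+02],
       [ 0.00000000e+00,  0.00000000e+00,  0.00000000e+00,
         1.00000000e+00]])}
```

View pics/top0.png

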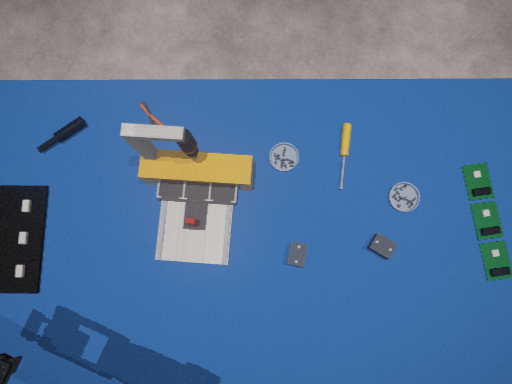

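View pics/side0.png

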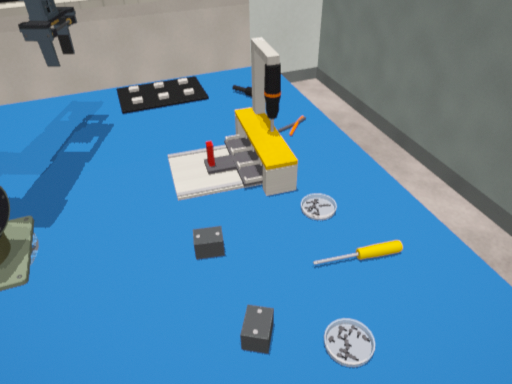

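The top view shows two pods, at about (297,255) and (382,246), the red handle at (191,221) and the yellow bridge near (196,168). The side view shows the same: pods at (208,240) and (258,325), handle at (211,153). Next I measure these from both views.

```bash
cat > h.py <<'E'
from workcell import env
import cv2,numpy as np
from scipy.spatial.transform import Rotation as Ro
def grab(n,save=None):
    m=env.camera_model(n);f=env.grab_frame(n)
    if save: cv2.imwrite(f'pics/{save}.png',cv2.cvtColor(f,cv2.COLOR_RGB2BGR))
    return f,m
def ray(n,m,uv):
    uv=np.atleast_2d(uv).astype(float);p=(uv-[m['cx'],m['cy']])/[m['fx'],m['fy']]
    if n=='wrist':
        r=np.linalg.norm(p,axis=1,keepdims=True)+1e-9
        d=np.hstack([p/r*np.sin(r),np.cos(r)])
    else: d=np.hstack([p,np.ones((len(p),1))])
    d=d*[1,-1,-1];T=m['camera_from_world'];R=T[:3,:3]
    return -R.T@T[:3,3],d@R
def plane(n,m,uv,z):
    o,d=ray(n,m,uv);return o+d*((z-o[2])/d[:,2])[:,None]
def tri(obs):
    A=np.zeros((3,3));b=np.zeros(3);L=[]
    for n,m,uv in obs:
        o,d=ray(n,m,uv);d=d[0]/np.linalg.norm(d[0]);P=np.eye(3)-np.outer(d,d);A+=P;b+=P@o;L.append((o,P))
    x=np.linalg.solve(A,b);return x,max(np.linalg.norm(P@(x-o)) for o,P in L)
def proj(n,m,X):
    T=m['camera_from_world'];c=(T[:3,:3]@np.asarray(X,float).T).T+T[:3,3];c=c*[1,-1,-1]
    if n=='wrist':
        rr=np.linalg.norm(c[:,:2],axis=1,keepdims=True);p=c[:,:2]/rr*np.arctan2(rr,c[:,2:])
    else: p=c[:,:2]/c[:,2:]
    return p*[m['fx'],m['fy']]+[m['cx'],m['cy']]
def blobs(mask,amin=30):
    k=cv2.morphologyEx(mask.astype(np.uint8),cv2.MORPH_OPEN,np.ones((2,2)))
    n,l,s,c=cv2.connectedComponentsWithStats(k)
    return [(s[i][4],c[i],s[i][:4],l==i) for i in range(1,n) if s[i][4]>=amin]
def go(x,y,z,yaw=None):
    """needed shift from here in tool axes (30mm units) and spin (8deg units); closing-axis yaw (mod 180) of tool y in world"""
    s=env.state();R=Ro.from_euler('xyz',s['ee_rot'],degrees=True).as_matrix()
    d=R.T@(np.array([x,y,z])-s['ee_pos']);print('now',np.round(s['ee_pos'],1),'shift units',np.round(d/30,2),'mm',np.round(d,1))
    cur=np.degrees(np.arctan2(R[1,1],R[0,1]))
    if yaw is not None:
        e=(yaw-cur+90)%180-90;print('closing yaw',round(cur,1),'need world turn',round(e,1),'spin units',round(-e/8,2),'q6',round(s['qpos'][5],1))
E
python3 - <<'E'
from h import *
import json
o={}
for n in ['top','side']:
    f,m=grab(n);h=cv2.cvtColor(f,cv2.COLOR_RGB2HSV).astype(int);H,S,V=h[...,0],h[...,1],h[...,2]
    red=(S>150)&((H<6)|(H>174))&(V>90)
    dark=(S<90)&(V<110)
    print(n,'red',[(a,c.round(1),b) for a,c,b,_ in blobs(red,10)])
    print('dark',[(a,c.round(1),b) for a,c,b,_ in blobs(dark,100)])
E
```

```text
top red []
dark [(np.int32(335), array([189. , 144.9]), array([177, 130,  22,  29], dtype=int32)), (np.int32(430), array([143.6, 147.2]), array([125, 138,  33,  22], dtype=int32)), (np.int32(437), array([171.2, 190.4]), array([159, 180,  26,  22], dtype=int32)), (np.int32(850), array([197. , 202.9]), array([185, 182,  26,  48], dtype=int32)), (np.int32(428), array([223.3, 193.3]), array([212, 184,  25,  22], dtype=int32)), (np.int32(4233), array([ 20.9, 239. ]), array([  0, 187,  47, 107], dtype=int32)), (np.int32(108), array([482.9, 191.8]), array([475, 188,  17,   9], dtype=int32)), (np.int32(105), array([501.6, 272.4]), array([493, 269,  18,   8], dtype=int32)), (np.int32(380), array([  7.5, 368. ]), array([  0, 355,  22,  29], dtype=int32))]
side red [(np.int32(136), array([211.1, 155. ]), array([208, 143,   8,  24], dtype=int32))]
dark [(np.int32(2389), array([47.9, 27.4]), array([ 0,  0, 78, 67], dtype=int32)), (np.int32(139), array([460.9,   5.5]), array([454,   0,  14,  16], dtype=int32)), (np.int32(446), array([272.9,  79.1]), array([265,  65,  17,  29], dtype=int32)), (np.int32(3558), array([413.9, 149.7]), array([284,  68, 228, 168], dtype=int32)), (np.int32(1583), array([161. ,  95.9]), array([119,  78,  89,  36], dtype=int32)), (np.int32(217), array([272.5, 107.9]), array([266,  99,  14,  22], dtype=int32)), (np.int32(104), array([223.3, 170.3]), array([209, 167,  30,   8], dtype=int32)), (np.int32(792), array([  7.6, 231.5]), array([  0, 188,  27,  82], dtype=int32)), (np.int32(705), array([209.2, 244.6]), array([195, 229,  30,  31], dtype=int32)), (np.int32(1067), array([257.8, 331. ]), array([242, 307,  32,  47], dtype=int32))]
```

```bash
python3 - <<'E'
import cv2,numpy as np
a=cv2.imread('pics/top0.png');b=cv2.imread('pics/side0.png')
r=lambda im,x,y,w,h:cv2.resize(im[y:y+h,x:x+w],(400,300),interpolation=cv2.INTER_CUBIC)
cv2.imwrite('pics/c0.png',np.vstack([np.hstack([r(a,140,170,120,90),r(a,280,200,120,90)]),np.hstack([r(b,170,130,100,75),r(b,180,210,120,90)])]))
for p in [(191,221),(186,221),(197,255),(297,255),(382,246)]: print(p,a[p[1],p[0]])
E
```

```text
(191, 221) [ 83  84 183]
(186, 221) [ 82  82 183]
(197, 255) [194 195 197]
(297, 255) [117 105  97]
(382, 246) [110 100  94]
```

View pics/c0.png

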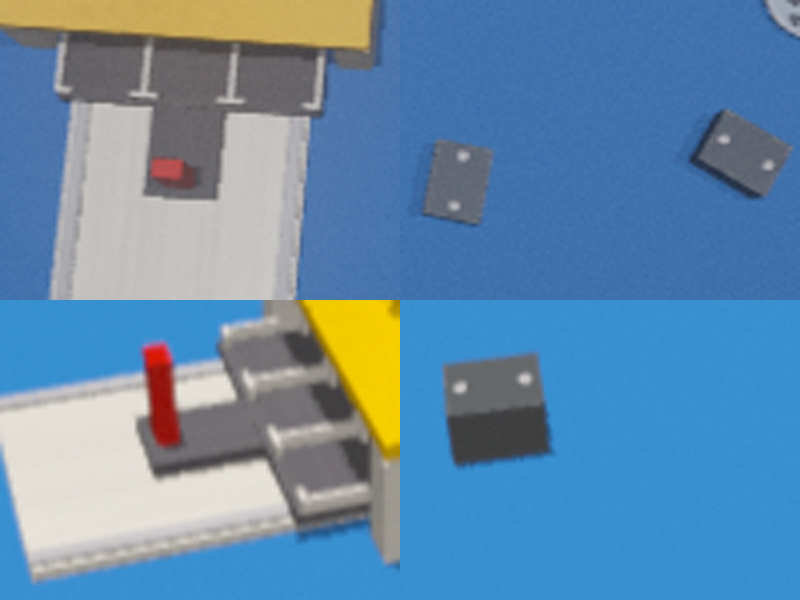

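The crops show the handle top at top-view (190,220) and side-view (209.5,142). They also show two white dots on each pod back along its long axis, and the three nests in a row behind the handle.

```bash
python3 - <<'E'
from h import *
t=env.camera_model('top');s=env.camera_model('side')
T=lambda a,b:tri([('top',t,a),('side',s,b)])
print('handle top',T((190.1,220.4),(209.5,142)))
d=[T((298.6,246.8),(217.5,233.7)),T((296.2,261.8),(198,236.1))]
print('A dots',d, plane('top',t,[(298.6,246.8),(296.2,261.8)],44).round(1))
print('B dots',[T((376.9,241.7),(256,311)),T((390.4,249.5),(256,331))],plane('top',t,[(376.9,241.7),(390.4,249.5)],44).round(1))
p=plane('top',t,[(140,178.1),(251,184.4)],90);v=p[0]-p[1];print('bridge front',p.round(1),'yaw',np.degrees(np.arctan2(-v[0],v[1])))
p=plane('top',t,[(140+52/3.333,260),(140+74/3.333,200),(140+297/3.333,260),(140+311/3.333,205)],8);
print('base edges',p.round(1),[np.degrees(np.arctan2(q[1],q[0])) for q in (p[1]-p[0],p[3]-p[2])])
E
```

```text
handle top (array([542.72846291, 136.06919215,  87.03874741]), np.float64(2.0478460377262238))
A dots [(array([ 479.07658653, -147.29778188,   42.0451859 ]), np.float64(1.261128739774379)), (array([ 439.54067622, -140.71969624,   43.28028945]), np.float64(1.2896504266460318))] [[ 477.7 -147.    44. ]
 [ 438.2 -140.6   44. ]]
B dots [(array([ 490.70933833, -352.99448842,   44.24461723]), np.float64(2.0964126955961624)), (array([ 473.94712137, -388.23124647,   44.20566183]), np.float64(1.4025068158030305))] [[ 492.8 -353.4   44. ]
 [ 472.6 -388.    44. ]]
bridge front [[652.1 273.1  90. ]
 [636.3 -20.9  90. ]] yaw -3.0742257862284736
base edges [[441.  242.    8. ]
 [607.9 231.9   8. ]
 [442.8  40.3   8. ]
 [594.8  32.    8. ]] [np.float64(-3.4733700907065117), np.float64(-3.124420909130728)]
```

```bash
python3 -c "
from h import *
go(542,136,213,86.9)"
```

```text
now [223.7 529.4 213.5] shift units [-14.88  -7.95   0.02] mm [-446.3 -238.5    0.7]
closing yaw 67.1 need world turn 19.8 spin units -2.48 q6 -1.1
```

```bash
python3 -m jog '{"jaw":[50,50,50,50,50,50,50,50,50,50],"slide":[[-0.99,-0.53,0],[-0.99,-0.53,0],[-0.99,-0.53,0],[-0.99,-0.53,0],[-0.99,-0.53,0],[-0.99,-0.53,0],[-0.99,-0.53,0],[-0.99,-0.53,0],[-0.99,-0.53,0],[-0.99,-0.53,0]],"spin":[0,0,0,0,0,0,0,0,0,0]}' 20
python3 -m jog '{"jaw":[50,50,50,50,50,50,50,50,50],"slide":[[-0.99,-0.53,0],[-0.99,-0.53,0],[-0.99,-0.53,0],[-0.99,-0.53,0],[-0.99,-0.53,0],[0,0,0],[0,0,0],[0,0,0],[0,0,0]],"spin":[0,0,0,0,0,-0.83,-0.83,-0.82,0]}'
python3 -c "
from h import *
go(542,136,51,86.9)
f,m=grab('wrist','w0')
print(m['fx'],m['cx'],m['cy'],proj('wrist',m,[[542,136,85],[543,136,20]]))
print(np.round(np.linalg.inv(m['camera_from_world']),2))"
```

```text
time_s: 1.2
ee_pos: [436.1, 266.4, 213.9]
ee_rot: [180.0, -0.0, 157.1]
force: [0.6, -0.1, 0.5]
gripper_width: 50.2
gripper_force: 0.0
time_s: 2.1
ee_pos: [541.3, 136.4, 213.7]
ee_rot: [-180.0, -0.0, 176.9]
force: [0.6, 0.0, 0.2]
gripper_width: 49.8
gripper_force: 0.0
now [541.3 136.4 213.7] shift units [-0.03 -0.01  5.42] mm [ -0.8  -0.3 162.7]
closing yaw 86.9 need world turn -0.0 spin units 0.0 q6 -73.9
297.3186396354542 256.6930732108589 190.5928515478254 [[255.93672782 185.42175655]
 [256.1507171  174.06794262]]
[[ 5.0000e-02 -9.7000e-01 -2.5000e-01  4.7059e+02]
 [ 1.0000e+00  5.0000e-02  1.0000e-02  1.4090e+02]
 [-0.0000e+00 -2.5000e-01  9.7000e-01  3.8389e+02]
 [ 0.0000e+00  0.0000e+00  0.0000e+00  1.0000e+00]]
```

View pics/w0.png

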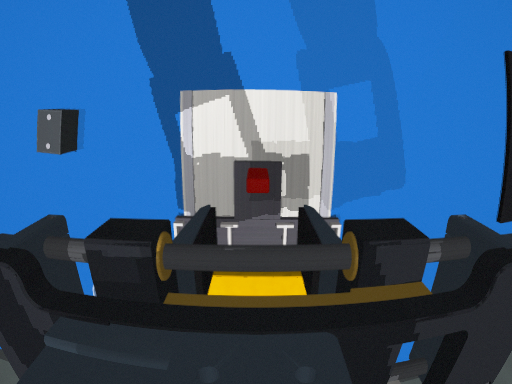

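Wrist view: the red handle top is at (258,185), where it was predicted to be. I go down, grip it and pull.

```bash
python3 -m jog '{"jaw":[50,50,50,50,50,50,50,0,0,0],"slide":[[0,0,0.9],[0,0,0.9],[0,0,0.9],[0,0,0.9],[0,0,0.9],[0,0,0.9],[0,0,0],[0,0,0],[0,0,0],[0,0,0]],"spin":[0,0,0,0,0,0,0,0,0,0]}' 25
python3 -m jog '{"jaw":[0,0,0,0,0,0,0,0,0,0],"slide":[[0,0,0],[0,0,0],[0,0,0],[0.25,0,0],[0.25,0,0],[0.25,0,0],[0.25,0,0],[0.25,0,0],[0.25,0,0],[0.25,0,0]],"spin":[0,0,0,0,0,0,0,0,0,0]}' 25
```

```text
time_s: 3.15
ee_pos: [542.5, 136.9, 53.6]
ee_rot: [179.9, 0.2, 176.9]
force: [-0.2, -1.0, 0.7]
gripper_width: 28.8
gripper_force: 0.0
time_s: 4.15
ee_pos: [490.6, 140.4, 53.3]
ee_rot: [179.9, 0.3, 176.9]
force: [3.1, 3.1, 5.0]
gripper_width: 23.9
gripper_force: 25.0
```

```bash
python3 -m jog '{"jaw":[0,0,0,0,0,0,0,0,0,0],"slide":[[0.15,0,0],[0.15,0,0],[0.15,0,0],[0.15,0,0],[0.15,0,0],[0.1,0,0],[0.1,0,0],[0,0,0],[0,0,0],[0,0,0]],"spin":[0,0,0,0,0,0,0,0,0,0]}' 25
```

```text
time_s: 5.15
ee_pos: [462.0, 142.3, 53.3]
ee_rot: [179.8, 0.2, 176.9]
force: [1.5, 4.6, 7.4]
gripper_width: 24.2
gripper_force: 25.0
```

```bash
python3 -m jog '{"jaw":[0,0,0,0,0,0,0,0,0,0],"slide":[[0.1,0,0],[0.1,0,0],[0.1,0,0],[0.1,0,0],[0.1,0,0],[0.1,0,0],[0,0,0],[0,0,0],[0,0,0],[0,0,0]],"spin":[0,0,0,0,0,0,0,0,0,0]}' 25
```

```text
time_s: 6.15
ee_pos: [443.9, 143.3, 52.4]
ee_rot: [179.8, 0.2, 176.9]
force: [3.0, 6.1, -0.4]
gripper_width: 23.8
gripper_force: 25.0
```

```bash
python3 -m jog '{"jaw":[0,0,0,0,0,0,0,0,0,0],"slide":[[0.1,0,0],[0.1,0,0],[0.1,0,0],[0.1,0,0],[0.1,0,0],[0,0,0],[0,0,0],[0,0,0],[0,0,0],[0,0,0]],"spin":[0,0,0,0,0,0,0,0,0,0]}' 25
python3 -c "
from h import *
grab('side','s1');grab('top','t1')
a=cv2.imread('pics/top0.png');b=cv2.imread('pics/t1.png');c=cv2.imread('pics/s1.png')
cv2.imwrite('pics/c1.png',np.hstack([cv2.resize(x[y:y+105,xx:xx+140],(400,300)) for x,y,xx in [(b,170,130),(c,130,150)]]))"
```

```text
time_s: 7.15
ee_pos: [440.5, 143.5, 53.3]
ee_rot: [179.8, 1.6, 177.1]
force: [28.9, -5.0, -20.4]
gripper_width: 22.9
gripper_force: 24.9
```

View pics/c1.png

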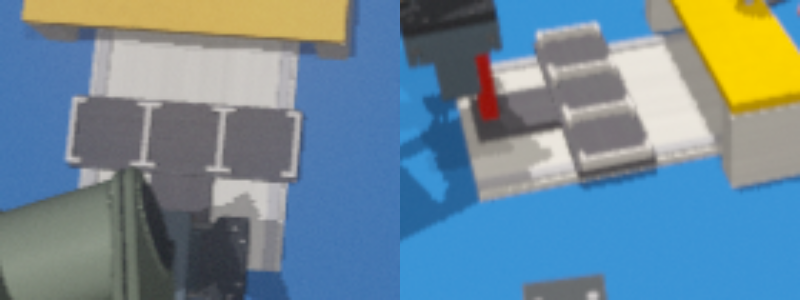

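The shuttle is fully out: the force jumped to 29 N at the stop, and the nests are clear of the bridge in both views. I release and rise.

```bash
python3 -m jog '{"jaw":[0,45,45,45,45,45,45,45,45,45],"slide":[[-0.2,0,0],[-0.1,0,0],[0,0,0],[0,0,0],[0,0,-0.7],[0,0,-0.9],[0,0,-0.9],[0,0,-0.9],[0,0,-0.9],[0,0,-0.9]],"spin":[0,0,0,0,0,0,0,0,0,0]}' 25
python3 - <<'E'
from h import *
go(458,-144,200,99.3)
grab('wrist','w1')
f,m=grab('side')
h=cv2.cvtColor(f,cv2.COLOR_RGB2HSV).astype(int);H,S,V=h[...,0],h[...,1],h[...,2]
print([(a,c.round(1),b) for a,c,b,_ in blobs((S>150)&((H<6)|(H>174))&(V>90),10)])
E
```

```text
time_s: 8.25
ee_pos: [435.0, 141.9, 208.6]
ee_rot: [-180.0, -0.1, 177.0]
force: [-0.1, -0.1, 0.3]
gripper_width: 44.8
gripper_force: 0.0
now [435.  141.9 208.6] shift units [-1.27 -9.48  0.29] mm [ -38.2 -284.3    8.7]
closing yaw 87.0 need world turn 12.3 spin units -1.54 q6 -70.3
[(np.int32(140), array([180.2, 160.8]), array([176, 148,   9,  25], dtype=int32))]
```

View pics/w1.png

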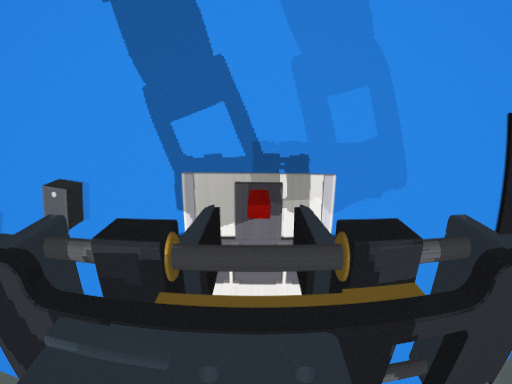

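Wrist view: the released handle is at (258,204), and pod A is untouched at (62,203). I move to pod A's near top corner.

```bash
python3 -c "
from h import *
f=cv2.imread('pics/w1.png')
go(422.5,-138,120,80.8)"
python3 -m jog '{"jaw":[70,70,70,70,70,70,70,70,70,70],"slide":[[0.04,-0.94,0.3],[0.04,-0.94,0.3],[0.04,-0.94,0.3],[0.04,-0.94,0.3],[0.04,-0.94,0.3],[0.04,-0.94,0.3],[0.04,-0.94,0.3],[0.04,-0.94,0.3],[0.04,-0.94,0.3],[0.04,-0.94,0.3]],"spin":[0,0,0,0,0,0,0,0,0,0]}' 3
python3 -c "
from h import *
go(422.5,-138,32,80.8)"
```

```text
now [437.5 142.6 211. ] shift units [ 0.02 -9.37  3.01] mm [   0.6 -281.2   90.4]
closing yaw 87.0 need world turn -6.2 spin units 0.77 q6 -70.3
time_s: 9.35
ee_pos: [407.5, -139.2, 116.4]
ee_rot: [179.9, -0.2, 176.9]
force: [1.5, 0.5, 0.0]
gripper_width: 69.8
gripper_force: 0.0
now [ 407.5 -139.2  116.4] shift units [-0.5   0.06  2.81] mm [-15.1   1.9  84.3]
closing yaw 86.9 need world turn -6.1 spin units 0.77 q6 -107.3
```

```bash
python3 -m jog '{"jaw":[70,70,70],"slide":[[0,0,0],[0,0,0],[0,0,0]],"spin":[0.76,0,0]}' 3
cat >> h.py <<'E'
def dots(f,n,m,z=44,near=None,R=90):
    h=cv2.cvtColor(f,cv2.COLOR_RGB2HSV).astype(int);S,V=h[...,1],h[...,2]
    g=cv2.cvtColor(f,cv2.COLOR_RGB2GRAY)
    th=cv2.morphologyEx(g,cv2.MORPH_TOPHAT,np.ones((9,9)))
    k=(th>50)&(S<60)
    n_,l,s,c=cv2.connectedComponentsWithStats(k.astype(np.uint8))
    out=[]
    for i in range(1,n_):
        if 2<=s[i][4]<=60:
            p=plane(n,m,c[i],z)[0]
            if near is None or np.hypot(*(p[:2]-near))<R: out.append((s[i][4],c[i].round(1).tolist(),p.round(1).tolist()))
    return out
E
python3 - <<'E'
from h import *
f,m=grab('wrist','w2')
for d in dots(f,'wrist',m,44,np.array([458,-144]),60): print(d)
print(env.state()['ee_pos'])
E
```

```text
time_s: 9.65
ee_pos: [408.5, -138.2, 117.2]
ee_rot: [180.0, -0.1, 171.0]
force: [0.4, 0.0, 0.4]
gripper_width: 69.9
gripper_force: 0.0
(np.int32(50), [259.9, 233.8], [439.8, -139.9, 44.0])
(np.int32(39), [258.2, 273.8], [480.2, -147.8, 44.0])
[ 408.82193837 -138.13527336  117.50802264]
```

View pics/w2.png

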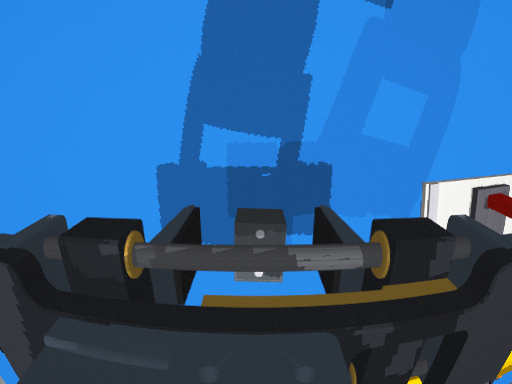

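Wrist view: the pod is squarely between the fingers, with dots at (260,234) and (258,274), giving a centre of about (460,-144).

```bash
python3 -c "
from h import *
go(424.6,-137.2,32,79.6)"
python3 -m jog '{"jaw":[70,70,70,70,0,0,0,0,0,0],"slide":[[-0.17,0.03,0.94],[-0.18,0.03,0.94],[-0.17,0.03,0.95],[0,0,0],[0,0,0],[0,0,0],[0,0,0],[0,0,0],[0,0,0],[0,0,0]],"spin":[0.1,0,0,0,0,0,0,0,0,0]}' 3
```

```text
now [ 408.8 -138.1  117.5] shift units [-0.52  0.11  2.85] mm [-15.5   3.4  85.5]
closing yaw 81.0 need world turn -1.4 spin units 0.17 q6 -101.2
time_s: 10.7
ee_pos: [425.9, -138.8, 33.8]
ee_rot: [180.0, 0.1, 170.0]
force: [0.2, 0.9, 4.5]
gripper_width: 46.2
gripper_force: 3.0
```

```bash
python3 -m jog '{"jaw":[0,0,0,0,0,0,0,0,0,0],"slide":[[-0.14,0,-0.16],[-0.14,0,-0.16],[-0.17,0,-0.13],[-0.17,0,-0.13],[-0.19,0,-0.1],[-0.19,0,-0.1],[-0.2,0,-0.06],[-0.2,0,-0.06],[0,0,0],[0,0,0]],"spin":[0,0,0,0,0,0,0,0,0,0]}' 3
python3 -c "
from h import *
grab('side','s2');a=cv2.imread('pics/s2.png')
cv2.imwrite('pics/c2.png',cv2.resize(a[180:300,140:300],(800,600)))"
```

```text
time_s: 11.7
ee_pos: [467.1, -146.1, 60.1]
ee_rot: [-180.0, 0.0, 170.1]
force: [0.4, -0.6, 1.3]
gripper_width: 45.6
gripper_force: 3.0
```

View pics/c2.png

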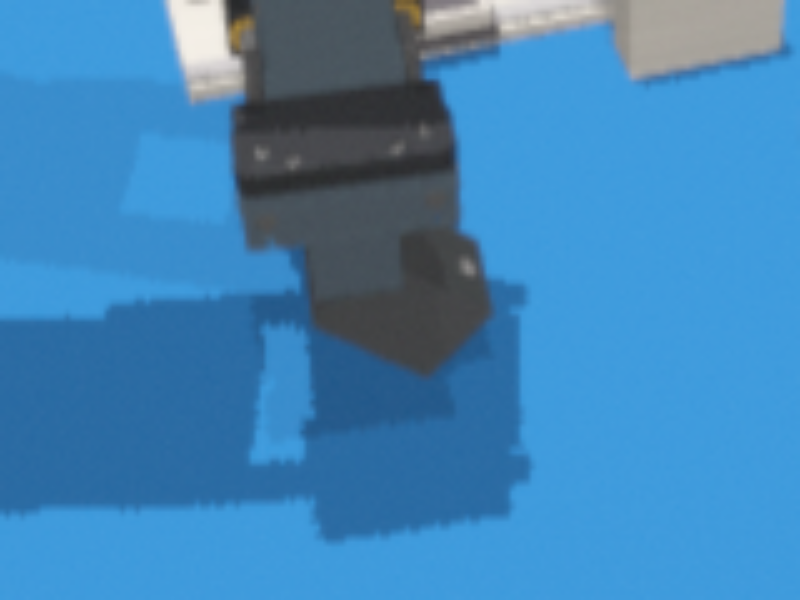

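The pod has tilted about 45° about its far lower edge, as planned; its corner is at (425,375) in the crop. I carry on along the arc.

```bash
python3 -m jog '{"jaw":[0,0,0,0,0,0,0,0,0,0],"slide":[[-0.21,0,-0.02],[-0.21,0,-0.02],[-0.21,0,0.03],[-0.21,0,0.03],[-0.21,0,0.07],[-0.21,0,0.07],[-0.23,0,0.13],[-0.23,0,0.13],[0,0,0],[0,0,0]],"spin":[0,0,0,0,0,0,0,0,0,0]}' 3
python3 -c "
from h import *
grab('side','s3');a=cv2.imread('pics/s3.png')
cv2.imwrite('pics/c3.png',cv2.resize(a[180:300,150:310],(560,420)))"
```

```text
time_s: 12.75
ee_pos: [516.5, -154.6, 46.5]
ee_rot: [180.0, -0.2, 170.1]
force: [-0.2, -0.3, -1.8]
gripper_width: 46.2
gripper_force: 3.0
```

View pics/c3.png

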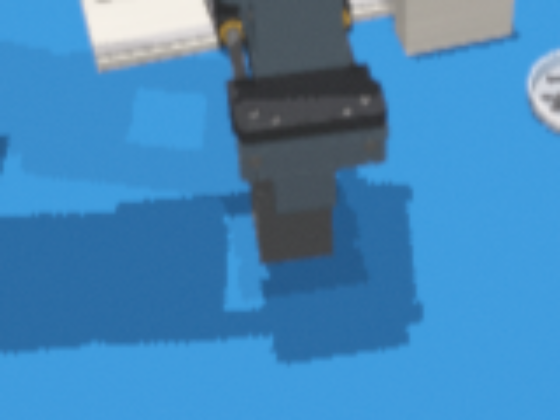

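The pod now stands on its end: the upright rectangle at crop (262–332, 210–262). I check where it stands from its bottom edge.

```bash
python3 -c "
from h import *
m=env.camera_model('side')
p=plane('side',m,[(150+262/3.5,180+263/3.5),(150+332/3.5,180+256/3.5)],0);print(p)
u=np.array([.983,-.185]);print((p[:,:2]-[460,-143.9])@u)"
python3 -m jog '{"jaw":[65,65,65,65,65,65,65],"slide":[[0,0,0],[0,0,0],[0,0,0],[0.28,0,-0.03],[0.28,0,-0.03],[0.28,0,0],[0.28,0,0]],"spin":[0,0,0,0,0,0,0]}' 3
```

```text
[[ 485.9190493  -171.75612085    0.        ]
 [ 526.71398096 -181.57107843    0.        ]]
[30.63180782 72.5489928 ]
time_s: 13.5
ee_pos: [483.3, -148.8, 49.3]
ee_rot: [180.0, -0.0, 170.0]
force: [0.0, -0.3, 0.5]
gripper_width: 64.9
gripper_force: 0.0
```

```bash
python3 -m jog '{"jaw":[0,0,0,0],"slide":[[0,0,0],[0,0,0],[0,0,0],[0,0,0]],"spin":[0,0,0,0]}' 3
python3 -m jog '{"jaw":[0,0,0,0,0,0,0,0,0,0],"slide":[[-0.19,0,-0.11],[-0.19,0,-0.11],[-0.21,0,-0.07],[-0.21,0,-0.07],[-0.22,0,-0.03],[-0.22,0,-0.03],[-0.22,0,0.01],[-0.22,0,0.01],[-0.21,0,0.05],[-0.21,0,0.05]],"spin":[0,0,0,0,0,0,0,0,0,0]}' 3
python3 -m jog '{"jaw":[0,0,0,0,0,0,0,0,0],"slide":[[-0.2,0,0.1],[-0.2,0,0.1],[-0.18,0,0.13],[-0.18,0,0.13],[-0.15,0,0.16],[-0.15,0,0.16],[0,0,0],[0,0,0],[0,0,0]],"spin":[0,0,0,0,0,0,0,0,0]}' 3
python3 -c "
from h import *
grab('side','s4');a=cv2.imread('pics/s4.png')
cv2.imwrite('pics/c4.png',cv2.resize(a[160:280,170:330],(560,420)))"
```

```text
time_s: 13.9
ee_pos: [484.8, -149.2, 49.4]
ee_rot: [180.0, 0.0, 170.1]
force: [-0.6, -0.2, 1.4]
gripper_width: 46.1
gripper_force: 3.0
time_s: 14.9
ee_pos: [547.5, -160.2, 58.8]
ee_rot: [180.0, 0.1, 170.0]
force: [-0.3, -0.2, 4.7]
gripper_width: 45.8
gripper_force: 3.0
time_s: 15.8
ee_pos: [576.1, -165.1, 33.8]
ee_rot: [180.0, -0.2, 170.1]
force: [-0.1, -0.4, -1.1]
gripper_width: 46.2
gripper_force: 3.0
```

View pics/c4.png

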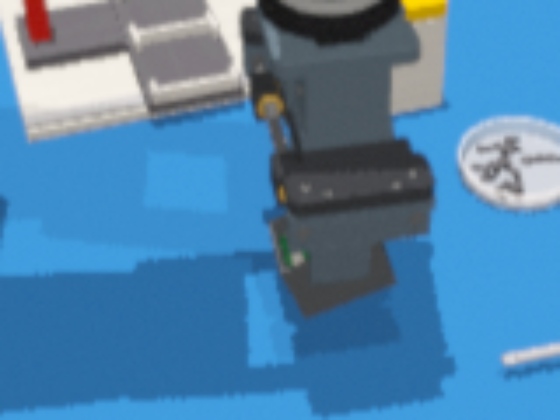

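The pod is about 70° through the second tip, with the green board showing at (285,245). I ease it down and release.

```bash
python3 -m jog '{"jaw":[0,0,0,0,65,65,65,65],"slide":[[-0.05,0,0.1],[-0.05,0,0.1],[-0.05,0,0.1],[0,0,0],[0,0,0],[0,0,0],[0,0,0],[0,0,0]],"spin":[0,0,0,0,0,0,0,0]}' 3
python3 -m jog '{"jaw":[65,65,65,65,65,65],"slide":[[0,0,-0.9],[0,0,-0.9],[0.5,0,-0.9],[0.9,0,-0.3],[0.9,0,0],[0.5,0,0]],"spin":[0,0,0,0,0,0]}' 3
python3 -c "
from h import *
grab('wrist','w5');grab('side','s5')
a=cv2.imread('pics/w5.png');b=cv2.imread('pics/s5.png')
cv2.imwrite('pics/c5.png',np.hstack([a[190:320,180:340].repeat(2,0).repeat(2,1),cv2.resize(b[160:290,170:330],(320,260))]))"
```

```text
time_s: 16.65
ee_pos: [581.7, -166.2, 25.6]
ee_rot: [180.0, -0.1, 170.1]
force: [0.8, 0.3, 0.5]
gripper_width: 65.1
gripper_force: 0.0
time_s: 17.25
ee_pos: [497.2, -151.2, 116.2]
ee_rot: [180.0, -0.1, 170.0]
force: [0.1, -0.3, -1.2]
gripper_width: 65.1
gripper_force: 0.0
```

View pics/c5.png

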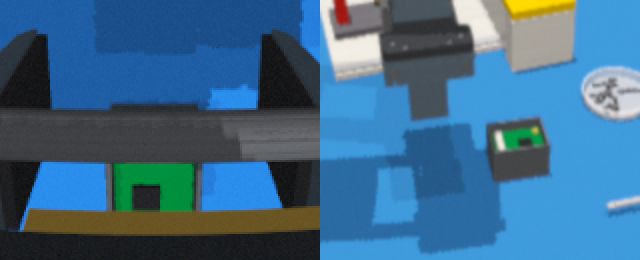

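Pod A is on its back with the green board up: wrist crop (155,185), side crop (520,140). I go above it to measure.

```bash
python3 -m jog '{"jaw":[65,65,65,65,65,65],"slide":[[-0.56,0,-0.8],[-0.56,0,-0.8],[-0.56,0,-0.8],[-0.56,0,-0.8],[0,0,0],[0,0,0]],"spin":[0,0,0,0,0,0]}' 3
cat >> h.py <<'E'
def green(f,n,m,z,near,R=70):
    h=cv2.cvtColor(f,cv2.COLOR_RGB2HSV);g=cv2.inRange(h,(45,110,40),(85,255,255))
    out=[]
    for c in cv2.findContours(cv2.morphologyEx(g,cv2.MORPH_CLOSE,np.ones((9,9))),cv2.RETR_EXTERNAL,cv2.CHAIN_APPROX_NONE)[0]:
        if cv2.contourArea(c)<60: continue
        p=plane(n,m,c[:,0],z)[:,:2].astype(np.float32)
        r=cv2.minAreaRect(p)
        if np.hypot(*(np.array(r[0])-near))<R: out.append((np.round(r[0],1),np.round(r[1],1),round(r[2],1),cv2.contourArea(c)))
    return out
def dark(f,n,m,z,near,R=60,vmax=110,smax=110):
    h=cv2.cvtColor(f,cv2.COLOR_RGB2HSV);g=cv2.inRange(h,(0,0,0),(180,smax,vmax))|cv2.inRange(h,(45,110,40),(85,255,255))
    out=[]
    for c in cv2.findContours(cv2.morphologyEx(g,cv2.MORPH_OPEN,np.ones((3,3))),cv2.RETR_EXTERNAL,cv2.CHAIN_APPROX_NONE)[0]:
        if cv2.contourArea(c)<150: continue
        p=plane(n,m,c[:,0],z)[:,:2].astype(np.float32)
        r=cv2.minAreaRect(p)
        if np.hypot(*(np.array(r[0])-near))<R: out.append((np.round(r[0],1),np.round(r[1],1),round(r[2],1),cv2.contourArea(c)))
    return out
E
python3 - <<'E'
from h import *
N=np.array([563,-163])
for n in ['wrist','top']:
    f,m=grab(n,n[0]+'6')
    print(n,'green',green(f,n,m,31,N));print('dark',dark(f,n,m,44,N))
f,m=grab('side');print('side',green(f,'side',m,31,N))
print(env.state()['ee_pos'])
E
```

```text
time_s: 17.95
ee_pos: [565.8, -163.3, 211.2]
ee_rot: [180.0, -0.0, 170.1]
force: [-0.0, 0.3, -0.2]
gripper_width: 65.2
gripper_force: 0.0
wrist green [(array([ 586. , -166.6]), array([39.9, 51. ]), 80.8, 1286.0)]
dark [(array([ 581.2, -165.6]), array([44.5, 64.8]), 79.4, 1965.5)]
top green []
dark [(array([ 586.8, -190.8]), array([155.1, 191.9]), 74.7, 1896.5)]
side [(array([ 587.5, -160.7]), array([26.6, 52.2]), 77.6, 166.5)]
[ 564.34314176 -162.9906212   210.20939837]
```

```bash
python3 - <<'E'
from h import *
for n in ['top','side']:
    f,m=grab(n);h=cv2.cvtColor(f,cv2.COLOR_RGB2HSV).astype(int)
    g=((h[...,1]<90)&(h[...,2]<125)).astype(np.uint8)
    k,l,s,c=cv2.connectedComponentsWithStats(g,connectivity=4)
    for i in range(1,k):
        if s[i][4]<100: continue
        p=plane(n,m,c[i],20)[0]
        if abs(p[0]-536)<80 and abs(p[1]-138)<130:
            cc=np.argwhere(l==i)[:,::-1];r=cv2.minAreaRect(plane(n,m,cc,20)[:,:2].astype(np.float32))
            print(n,s[i],c[i].round(1),p.round(1),[np.round(q,1) for q in r])
E
```

```text
top [154 204  27  26 557] [167.4 216.3] [560.2 212.4  20. ] [array([560.5, 212.3]), array([65.4, 69.7]), np.float64(84.8)]
top [ 178  206   29   53 1074] [193.2 229.9] [523.1 139.5  20. ] [array([518.5, 144.2]), array([ 74.5, 143. ]), np.float64(89.0)]
top [207 208  27  26 580] [220.  220.3] [550.3  66.5  20. ] [array([549.8,  66. ]), array([69. , 71.3]), np.float64(0.3)]
side [177 165  31  15 161] [190.  173.6] [480.7 113.5  20. ] [array([486.7, 127.1]), array([57.9, 74.6]), np.float64(85.7)]
side [209 176  31  17 168] [221.7 184.9] [542.8  37.2  20. ] [array([550.5,  45.9]), array([65.6, 68.8]), np.float64(84.4)]
```

```bash
python3 - <<'E'
from h import *
s=env.camera_model('side');t=env.camera_model('top')
print(plane('side',s,[(211.1,155),(180.2,160.8)],52))
f,m=grab('side','s7')
h=cv2.cvtColor(f,cv2.COLOR_RGB2HSV).astype(int);H,S,V=h[...,0],h[...,1],h[...,2]
print([(a,c.round(1),b) for a,c,b,_ in blobs((S>150)&((H<6)|(H>174))&(V>90),10)])
f,m=grab('top','t7')
h=cv2.cvtColor(f,cv2.COLOR_RGB2HSV).astype(int);H,S,V=h[...,0],h[...,1],h[...,2]
r=[(a,c.round(1),b) for a,c,b,_ in blobs((S>110)&((H<6)|(H>174))&(V>140),10)]
print(r,[plane('top',t,q[1],85).round(1) for q in r])
def R(im,x,y,w,h):return cv2.resize(im[y:y+h,x:x+w],(400,600),interpolation=cv2.INTER_CUBIC)
a=cv2.imread('pics/t7.png');b=cv2.imread('pics/s7.png')
cv2.imwrite('pics/c7.png',np.hstack([cv2.resize(a[165:285,140:260],(400,400),interpolation=cv2.INTER_CUBIC),cv2.resize(b[130:220,165:255],(400,400),interpolation=cv2.INTER_CUBIC)]))
E
```

```text
[[544.00274471 129.12776694  52.        ]
 [463.42358178 132.52997313  52.        ]]
[(np.int32(131), array([180.1, 160.1]), array([176, 148,   9,  25], dtype=int32))]
[(np.int32(49), array([187.2, 252.1]), array([183, 249,   9,   7], dtype=int32))] [array([[458.8, 141.1,  85. ]])]
```

View pics/c7.png

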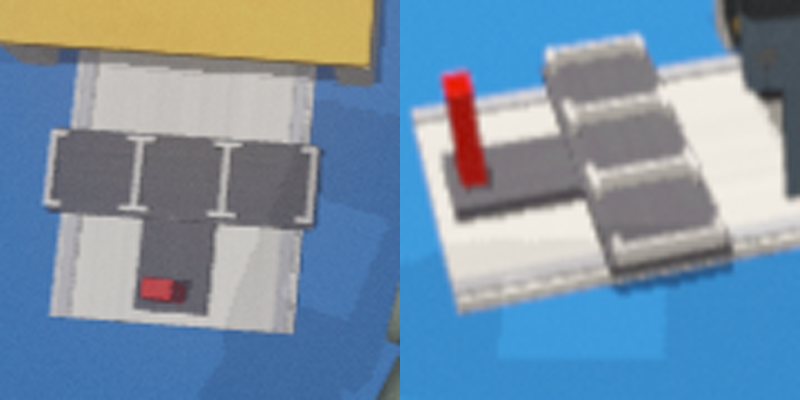

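The nests are at roughly crop (95,170), (180,178) and (268,185), and the handle is at (157,290), about (459.5,141). That handle reading shows the grip slipped during the pull, so I grip again and check that the shuttle is truly at its stop.

```bash
python3 -c "
from h import *
go(459.5,140.5,180,86.6)"
```

```text
now [ 565.  -163.2  211.2] shift units [5.21 9.36 1.05] mm [156.4 280.9  31.5]
closing yaw 80.0 need world turn 6.6 spin units -0.82 q6 -97.3
```

```bash
python3 -m jog '{"jaw":[50,50,50,50,50,50,50,50,50,50],"slide":[[0.52,0.936,0.1],[0.52,0.936,0.1],[0.52,0.936,0.1],[0.52,0.936,0.1],[0.52,0.936,0.1],[0.52,0.936,0.1],[0.52,0.936,0.1],[0.52,0.936,0.1],[0.52,0.936,0.1],[0.52,0.936,0.1]],"spin":[0,0,0,0,0,0,0,0,0,0]}' 3
python3 -m jog '{"jaw":[50,50,50],"slide":[[0,0,0],[0,0,0],[0,0,0]],"spin":[-0.82,0,0]}'
python3 - <<'E'
from h import *
go(459.5,140.5,52,86.6)
f,m=grab('wrist','w8')
h=cv2.cvtColor(f,cv2.COLOR_RGB2HSV).astype(int);H,S,V=h[...,0],h[...,1],h[...,2]
for V0 in (90,):
  for a,c,b,mk in blobs((S>150)&((H<6)|(H>174))&(V>V0),10): print(a,c,b,plane('wrist',m,[c,(c[0],b[1]+b[3]-3),(b[0],b[1]+b[3]),(b[0]+b[2],b[1]+b[3])],85).round(1))
E
```

```text
time_s: 19.3
ee_pos: [459.7, 141.2, 181.7]
ee_rot: [180.0, 0.0, 170.0]
force: [1.1, 0.8, 0.8]
gripper_width: 50.1
gripper_force: 0.0
time_s: 19.6
ee_pos: [460.4, 140.0, 181.9]
ee_rot: [-180.0, 0.0, 176.5]
force: [0.1, 0.8, 0.8]
gripper_width: 50.2
gripper_force: 0.0
now [460.4 140.  181.9] shift units [0.03 0.02 4.33] mm [  1.    0.5 129.9]
closing yaw 86.5 need world turn 0.1 spin units -0.01 q6 -70.9
684 [259.95614035 188.5628655 ] [248 174  25  29] [[456.8 143.7  85. ]
 [467.8 143.1  85. ]
 [470.1 131.7  85. ]
 [471.5 155.1  85. ]]
```

```bash
python3 -m jog '{"jaw":[50,50,50,50,50,0,0,0,0,0],"slide":[[0,0.03,0.87],[0,0.03,0.87],[0,0.02,0.87],[0,0,0.87],[0,0,0.85],[0,0,0],[0,0,0],[0,0,0],[0,0,0],[0,0,0]],"spin":[0,0,0,0,0,0,0,0,0,0]}' 40
python3 -m jog '{"jaw":[0,0,0,0,0,0,0,0],"slide":[[0,0,0],[0.05,0,0],[0.05,0,0],[0.05,0,0],[0.05,0,0],[0,0,0],[0,0,0],[0,0,0]],"spin":[0,0,0,0,0,0,0,0]}'
python3 -c "
from h import *
go(461,142.5,52)"
```

```text
time_s: 20.65
ee_pos: [461.8, 142.3, 53.3]
ee_rot: [180.0, 0.2, 176.6]
force: [0.2, -3.8, 4.3]
gripper_width: 23.6
gripper_force: 40.0
time_s: 21.45
ee_pos: [461.9, 142.4, 53.4]
ee_rot: [180.0, 0.9, 176.7]
force: [15.0, -8.4, -6.1]
gripper_width: 23.6
gripper_force: 40.0
now [461.9 142.4  53.4] shift units [0.03 0.   0.05] mm [0.9 0.1 1.4]
```

It did not move and 15 N built up, so the shuttle is at the stop. I release and measure the nests from above.

```bash
python3 -m jog '{"jaw":[0,0,45,45,45,45,45,45,45,45],"slide":[[-0.2,0,0],[0,0,0],[0,0,0],[0,0,0],[0,0,-0.7],[0,0,-0.9],[0,0,-0.9],[0,0,-0.9],[0,0,-0.9],[0,0,-0.9]],"spin":[0,0,0,0,0,0,0,0,0,0]}'
python3 -m jog '{"jaw":[45,45,45,45,45,45],"slide":[[-0.8,0,-0.5],[-0.8,0,-0.5],[-0.8,0,0],[-0.8,0,0],[0,0,0],[0,0,0]],"spin":[0,0,0,0,0,0]}'
python3 - <<'E'
from h import *
print(env.state()['ee_pos'])
for n in ['wrist','top']:
    f,m=grab(n,n[0]+'9');h=cv2.cvtColor(f,cv2.COLOR_RGB2HSV).astype(int)
    g=((h[...,1]<90)&(h[...,2]<125)).astype(np.uint8)
    k,l,s,c=cv2.connectedComponentsWithStats(g,connectivity=4)
    for i in range(1,k):
        if s[i][4]<100: continue
        p=plane(n,m,c[i],20)[0]
        if abs(p[0]-536)<80 and abs(p[1]-138)<130:
            cc=np.argwhere(l==i)[:,::-1];r=cv2.minAreaRect(plane(n,m,cc,20)[:,:2].astype(np.float32))
            print(n,s[i],c[i].round(1),p.round(1),[np.round(q,1) for q in r])
E
```

```text
time_s: 22.45
ee_pos: [459.8, 142.9, 208.8]
ee_rot: [180.0, -0.1, 176.6]
force: [-0.1, 0.2, -0.9]
gripper_width: 44.8
gripper_force: 0.0
time_s: 23.05
ee_pos: [555.6, 137.1, 237.2]
ee_rot: [180.0, -0.1, 176.6]
force: [-0.0, -0.5, -0.6]
gripper_width: 45.3
gripper_force: 0.0
[555.60267602 137.11594154 237.18147322]
top [   87   129   149   255 11143] [159.2 234.1] [511.  232.5  20. ] [array([461.2, 215. ]), array([686.9, 404. ]), np.float64(6.6)]
```

View pics/w9.png

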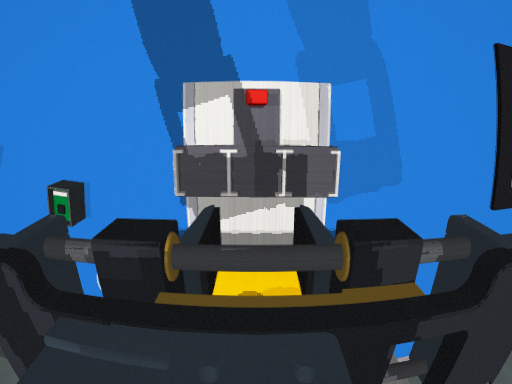

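Wrist view from above: the three nests are at columns 176–338, rows 147–196, with fences at columns of about 176, 228, 285 and 338. Pod A is at (65,205) with its board up. Next I take sub-pixel fence positions from the saved image.

```bash
python3 - <<'E'
from h import *
m=env.camera_model('wrist');g=cv2.cvtColor(cv2.imread('pics/w9.png'),cv2.COLOR_BGR2GRAY).astype(float)
for r in (160,170,180):
    L=g[r-2:r+3].mean(0)
    print(r,[int(v) for v in L[168:348]])
for c0 in (188,202,214,240,256,270,300,312,324):
    L=g[:,c0-2:c0+3].mean(1);print(c0,[int(v) for v in L[138:206]])
E
```

```text
160 [108, 107, 109, 108, 119, 162, 163, 150, 112, 85, 61, 60, 65, 64, 64, 65, 66, 65, 65, 65, 64, 64, 64, 64, 64, 64, 64, 64, 64, 64, 63, 67, 65, 66, 64, 64, 64, 64, 64, 64, 64, 64, 64, 64, 64, 64, 63, 64, 63, 64, 64, 64, 63, 63, 64, 63, 63, 64, 84, 141, 163, 152, 106, 59, 54, 61, 63, 63, 64, 63, 64, 64, 62, 64, 64, 63, 63, 63, 63, 63, 63, 63, 63, 62, 63, 63, 53, 51, 51, 50, 50, 51, 51, 51, 52, 51, 51, 51, 50, 51, 51, 51, 52, 51, 50, 51, 52, 51, 52, 51, 51, 51, 51, 51, 82, 137, 138, 138, 59, 52, 51, 51, 52, 51, 51, 52, 51, 50, 51, 51, 52, 51, 50, 51, 52, 51, 50, 50, 51, 70, 84, 84, 85, 85, 84, 85, 84, 85, 84, 84, 83, 84, 84, 84, 84, 83, 83, 84, 83, 84, 83, 84, 83, 82, 82, 84, 83, 85, 99, 185, 216, 201, 135, 96, 96, 96, 95, 95, 96, 96]
170 [108, 108, 107, 107, 109, 148, 172, 162, 128, 95, 70, 52, 64, 66, 66, 66, 66, 66, 65, 66, 65, 65, 64, 65, 65, 66, 66, 64, 65, 65, 64, 65, 64, 64, 64, 64, 64, 64, 64, 64, 64, 64, 64, 64, 64, 64, 64, 64, 63, 64, 63, 64, 63, 63, 64, 64, 63, 63, 71, 139, 162, 162, 114, 62, 56, 62, 64, 63, 64, 63, 62, 64, 64, 63, 63, 63, 63, 62, 63, 63, 63, 63, 63, 62, 6
[... 3069 characters left out ...]
50, 50, 49, 50, 50, 52, 53, 52, 52, 51, 50, 51, 52, 52, 51, 50, 64, 126, 154, 155, 155, 154, 154, 154, 138, 89]
312 [220, 220, 217, 216, 215, 216, 216, 195, 51, 88, 88, 87, 87, 87, 86, 85, 85, 84, 84, 84, 86, 86, 84, 83, 85, 84, 85, 85, 84, 85, 86, 86, 85, 83, 83, 85, 87, 86, 84, 85, 85, 86, 86, 84, 82, 81, 83, 86, 87, 84, 85, 85, 84, 84, 85, 84, 84, 89, 94, 144, 232, 226, 225, 225, 226, 225, 225, 225]
324 [186, 186, 187, 186, 187, 187, 186, 187, 100, 81, 86, 87, 86, 86, 86, 86, 84, 83, 83, 83, 84, 84, 85, 83, 82, 84, 83, 84, 84, 84, 86, 85, 85, 83, 82, 85, 87, 86, 85, 84, 84, 84, 86, 84, 81, 82, 82, 85, 87, 83, 83, 83, 83, 83, 83, 84, 84, 83, 86, 128, 195, 206, 208, 205, 206, 205, 198, 197]
```

```bash
python3 - <<'E'
from h import *
m=env.camera_model('wrist')
print('fences z30',plane('wrist',m,[(228.5,170),(283.7,170)],30).round(1))
print('far edge z20',plane('wrist',m,[(202,196.6),(256,196.8),(312,196.9)],20).round(1))
print('near edge z20',plane('wrist',m,[(202,146),(312,146)],20).round(1))
print('outer fences z30',plane('wrist',m,[(174.8,170),(337.5,170)],30).round(1))
g=cv2.imread('pics/w9.png');f=g[...,::-1].copy();N=np.array([585,-167])
print(green(f,'wrist',m,31,N),green(cv2.cvtColor(cv2.imread('pics/w6.png'),cv2.COLOR_BGR2RGB),'wrist',m,31,N,999))
E
```

```text
fences z30 [[551.9 101.1  30. ]
 [556.1 172.5  30. ]]
far edge z20 [[588.2  60.5  20. ]
 [592.7 134.3  20. ]
 [597.5 210.9  20. ]]
near edge z20 [[519.1  67.2  20. ]
 [527.7 212.3  20. ]]
outer fences z30 [[547.   29.3  30. ]
 [559.7 244.4  30. ]]
[(array([ 586.2, -171.7]), array([31.9, 50.3]), 80.0, 367.5)] [(array([ 615.2, -324.4]), array([35.4, 59.5]), 66.3, 161.5), (array([582.3, 135.8]), array([42.9, 54.8]), 87.4, 1286.0)]
```

```bash
python3 -c "
from h import *
go(588,-167,200,80)"
```

```text
now [555.2 137.1 237.7] shift units [ -1.69 -10.05   1.25] mm [ -50.7 -301.6   37.6]
closing yaw 86.6 need world turn -6.6 spin units 0.83 q6 -73.9
```

```bash
python3 -m jog '{"jaw":[70,70,70,70,70,70,70,70,70,70],"slide":[[-0.17,-1,0.1],[-0.17,-1,0.1],[-0.17,-1,0.1],[-0.17,-1,0.1],[-0.17,-1,0.1],[-0.17,-1,0.15],[-0.17,-1,0.15],[-0.17,-1,0.15],[-0.17,-1,0.15],[-0.17,-1,0.15]],"spin":[0,0,0,0,0,0,0,0,0,0]}' 3
python3 -m jog '{"jaw":[70,70,70],"slide":[[0,0,0],[0,0,0],[0,0,0]],"spin":[0.83,0,0]}'
python3 - <<'E'
from h import *
f,m=grab('wrist','w10');N=np.array([585,-167]);print(env.state()['ee_pos'],np.linalg.inv(m['camera_from_world'])[:3,3])
print('green',green(f,'wrist',m,31,N));print('dark',dark(f,'wrist',m,44,N))
f,m=grab('side','s10');print('side',green(f,'side',m,31,N),dark(f,'side',m,44,N))
E
```

```text
time_s: 24.15
ee_pos: [588.8, -166.0, 200.6]
ee_rot: [180.0, -0.0, 176.6]
force: [1.4, -0.2, 0.1]
gripper_width: 70.0
gripper_force: 0.0
time_s: 24.45
ee_pos: [589.1, -164.9, 200.7]
ee_rot: [180.0, -0.0, 170.1]
force: [-0.4, -0.5, 0.3]
gripper_width: 70.0
gripper_force: 0.0
[ 589.28362179 -164.75530509  200.7900978 ] [ 519.26510403 -152.19921484  370.87890639]
green [(array([ 585.4, -166.8]), array([39.3, 51.6]), 80.7, 1428.0)]
dark [(array([ 582.5, -165.9]), array([44.7, 61.9]), 80.1, 2081.0)]
side [(array([ 587.5, -160.9]), array([26.2, 51.5]), 80.4, 149.0)] [(array([ 578.5, -186.8]), array([83.9, 64.2]), 79.6, 707.5)]
```

```bash
python3 -c "
from h import *
go(584.2,-166.3,15,80.2)"
python3 -m jog '{"jaw":[70,70,70,70,70,70,70,70,0,0],"slide":[[0.08,-0.04,0.9],[0.08,-0.04,0.9],[0,0,0.9],[0,0,0.9],[0,0,0.9],[0,0,0.9],[0,0,0.8],[0,0,0],[0,0,0],[0,0,0]],"spin":[0,0,0,0,0,0,0,0,0,0]}' 20
```

```text
now [ 589.4 -164.7  200.8] shift units [ 0.16 -0.08  6.19] mm [  4.9  -2.5 185.8]
closing yaw 80.1 need world turn 0.1 spin units -0.01 q6 -96.8
time_s: 25.55
ee_pos: [585.7, -167.1, 16.1]
ee_rot: [-180.0, 0.2, 170.0]
force: [0.4, -1.2, 0.4]
gripper_width: 56.8
gripper_force: 0.0
```

```bash
python3 -m jog '{"jaw":[0,0,0,0,0,0,0,0,0,0],"slide":[[0,0,0],[0,0,0],[0,0,0],[0,0,-0.5],[0,0,-0.9],[0,0,-0.9],[0,0,-0.9],[0,0,-0.9],[0,0,-0.5],[0,0,0]],"spin":[0,0,0,0,0,0,0,0,0,0]}' 20
python3 -c "
from h import *
go(553.2,64.8,150,-3.45)"
```

```text
time_s: 26.55
ee_pos: [585.6, -167.6, 154.8]
ee_rot: [-180.0, 0.3, 170.0]
force: [0.4, -1.1, -2.4]
gripper_width: 46.0
gripper_force: 20.0
now [ 585.6 -167.6  154.8] shift units [2.41 7.44 0.14] mm [ 72.4 223.2   4.3]
closing yaw 80.0 need world turn -83.4 spin units 10.43 q6 -97.0
```

```bash
python3 -m jog '{"jaw":[0,0,0,0,0,0,0,0,0,0],"slide":[[0.3,0.93,0],[0.3,0.93,0],[0.3,0.93,0],[0.3,0.93,0],[0.3,0.93,0],[0.3,0.93,0],[0.3,0.93,0],[0.3,0.93,0],[0,0,0],[0,0,0]],"spin":[0,0,0,0,0,0,0,0,0.9,0.93]}' 20
python3 -m jog '{"jaw":[0,0,0,0,0,0,0,0,0,0],"slide":[[0,0,0],[0,0,0],[0,0,0],[0,0,0],[0,0,0],[0,0,0],[0,0,0],[0,0,0],[0,0,0],[0,0,0]],"spin":[1,1,1,1,1,1,1,0.8,0.8,0]}' 20
python3 -c "
from h import *
go(553.2,64.8,150,-3.45)"
```

```text
time_s: 27.55
ee_pos: [551.2, 66.1, 150.8]
ee_rot: [-179.9, -0.1, 155.1]
force: [0.4, 0.3, -2.1]
gripper_width: 46.1
gripper_force: 20.0
time_s: 28.55
ee_pos: [551.5, 65.1, 151.0]
ee_rot: [-179.8, 0.0, 86.5]
force: [0.2, -0.1, -1.1]
gripper_width: 45.7
gripper_force: 20.0
now [551.5  65.1 151. ] shift units [-0.01  0.06  0.03] mm [-0.2  1.7  1. ]
closing yaw -3.5 need world turn 0.0 spin units -0.0 q6 9.0
```

```bash
python3 - <<'E'
from h import *
s=env.state();R=Ro.from_euler('xyz',s['ee_rot'],degrees=True).as_matrix();P=np.array(s['ee_pos'])
f,m=grab('wrist','w11');h=cv2.cvtColor(f,cv2.COLOR_RGB2HSV);g=cv2.inRange(h,(45,110,40),(85,255,255))
for c in cv2.findContours(g,cv2.RETR_EXTERNAL,cv2.CHAIN_APPROX_NONE)[0]:
    if cv2.contourArea(c)<100: continue
    q=plane('wrist',m,c[:,0],P[2]+15)-P; t=q@R
    print(cv2.boundingRect(c),'tool x',t[:,0].min().round(1),t[:,0].max().round(1),'tool y',t[:,1].min().round(1),t[:,1].max().round(1))
Tw=R.T@(np.linalg.inv(m['camera_from_world'])[:3,3]-P);print('cam in tool',Tw.round(1))
E
```

```text
(224, 271, 66, 11) tool x -26.1 -18.9 tool y -20.5 19.0
(221, 203, 72, 42) tool x -1.0 23.8 tool y -20.7 19.3
cam in tool [  71.    -0.6 -170.1]
```

```bash
python3 -m jog '{"jaw":[0,0,0,0,0,0,0,0,0,0],"slide":[[-0.04,0.06,0.5],[0,0,0.6],[0,0,0.6],[0,0,0.6],[0,0,0.5],[0,0,0.3],[0,0,0.2],[0,0,0.2],[0,0,0.2],[0,0,0]],"spin":[0,0,0,0,0,0,0,0,0,0]}' 20
python3 -c "
from h import *
go(553.2,63.8,36.3,-3.45)"
```

```text
time_s: 29.6
ee_pos: [553.8, 63.9, 40.9]
ee_rot: [-179.9, 0.0, 86.5]
force: [-0.9, -0.1, -2.0]
gripper_width: 46.1
gripper_force: 20.0
now [553.8  63.9  40.9] shift units [-0.   -0.02  0.15] mm [-0.1 -0.6  4.6]
closing yaw -3.5 need world turn 0.0 spin units -0.0 q6 8.8
```

```bash
python3 -m jog '{"jaw":[0,0,0,0,60,60,60,60],"slide":[[0,0,0.06],[0,0,0.06],[0,0,0.05],[0,0,0],[0,0,0],[0,0,0],[0,0,0],[0,0,0]],"spin":[0,0,0,0,0,0,0,0]}' 20
python3 -m jog '{"jaw":[60,60,60,60,60,60,60,60,60],"slide":[[0,0,-0.5],[0,0,-0.9],[0,0,-0.9],[0,0,-0.9],[0,0,-0.9],[0,0,-0.9],[0,0,-0.5],[0,0,0],[0,0,0]],"spin":[0,0,0,0,0,0,0,0,0]}' 20
python3 - <<'E'
from h import *
N=np.array([553,65])
f,m=grab('wrist','w12');print('wrist',green(f,'wrist',m,51,N))
f,m=grab('side','s12');print('side',green(f,'side',m,51,N))
go(482.7,-370.7,150,150)
f,m=grab('side','s12');print('B',dots(f,'side',m,44,np.array([482.7,-370.7]),50))
f,m=grab('top');print('B',dots(f,'top',m,44,np.array([482.7,-370.7]),50))
E
```

```text
time_s: 30.4
ee_pos: [554.3, 64.0, 36.5]
ee_rot: [180.0, -0.0, 86.5]
force: [-0.2, 0.0, -0.8]
gripper_width: 59.9
gripper_force: 0.0
time_s: 31.3
ee_pos: [553.8, 63.9, 200.9]
ee_rot: [-180.0, -0.0, 86.5]
force: [-0.4, -0.7, 0.2]
gripper_width: 60.2
gripper_force: 0.0
wrist [(array([553.5,  63.5]), array([52.1, 40.3]), 86.5, 1641.5)]
side [(array([555.7,  71.7]), array([35. , 36.5]), 88.1, 66.0)]
now [553.3  63.8 199.9] shift units [-14.6   -1.47   1.67] mm [-438.   -44.1   50.2]
closing yaw -3.5 need world turn -26.5 spin units 3.32 q6 8.9
B [(np.int32(15), [259.1, 310.5], [493.9, -353.7, 44.0]), (np.int32(20), [255.0, 331.1], [473.7, -387.8, 44.0])]
B [(np.int32(6), [377.0, 241.5], [493.3, -353.7, 44.0]), (np.int32(3), [371.0, 246.0], [481.3, -337.6, 44.0]), (np.int32(7), [390.0, 249.3], [473.1, -387.0, 44.0])]
```

Pod A sits in nest0: the board rectangle matches the nest centre and yaw. Pod B is unmoved, with its centre at about (483,-370.6) and its long axis at 59°. I move over it.

```bash
python3 -c "
from h import *
go(484,-371,200,-30.9)"
python3 -m jog '{"jaw":[70,70,70,70,70,70,70,70,70,70],"slide":[[-0.97,-0.1,0],[-0.97,-0.1,0],[-0.97,-0.1,0],[-0.97,-0.1,0],[-0.97,-0.1,0],[-0.97,-0.1,0],[-0.97,-0.1,0],[-0.97,-0.1,0],[-0.97,-0.1,0],[-0.97,-0.1,0]],"spin":[0,0,0,0,0,0,0,0,0,0]}' 3
python3 -m jog '{"jaw":[70,70,70,70,70,70,70,70,70,70],"slide":[[-0.97,-0.1,0],[-0.97,-0.1,0],[-0.97,-0.1,0],[-0.97,-0.1,0],[-0.97,-0.1,0],[0,0,0],[0,0,0],[0,0,0],[0,0,0],[0,0,0]],"spin":[0,0,0,0,0,0.9,0.9,0.9,0.73,0]}' 3
python3 - <<'E'
from h import *
N=np.array([483,-371]);f,m=grab('wrist','w13');print(dots(f,'wrist',m,44,N,45));go(464.9,-401.5,33,-30.9)
E
```

```text
now [553.5  63.8 200. ] shift units [-1.461e+01 -1.440e+00  1.000e-02] mm [-4.383e+02 -4.310e+01  3.000e-01]
closing yaw -3.5 need world turn -27.4 spin units 3.43 q6 8.9
time_s: 32.5
ee_pos: [506.0, -225.8, 200.5]
ee_rot: [-179.9, -0.0, 86.5]
force: [-0.2, -0.2, -0.2]
gripper_width: 69.9
gripper_force: 0.0
time_s: 33.5
ee_pos: [482.6, -368.9, 200.3]
ee_rot: [-179.9, -0.0, 59.1]
force: [-0.4, -1.0, -0.1]
gripper_width: 70.0
gripper_force: 0.0
[(np.int32(35), [259.2, 161.7], [493.9, -353.4, 44.0]), (np.int32(35), [259.2, 196.4], [473.5, -387.7, 44.0])]
now [ 482.6 -368.9  200.5] shift units [-1.24  0.06  5.58] mm [-37.1   1.7 167.5]
closing yaw -30.8 need world turn -0.1 spin units 0.01 q6 -7.7
```

```bash
python3 -m jog '{"jaw":[70,70,70,70,70,70,70,70,0,0],"slide":[[-0.62,0.03,0.5],[-0.61,0.03,0.9],[0,0,0.9],[0,0,0.9],[0,0,0.9],[0,0,0.8],[0,0,0.68],[0,0,0],[0,0,0],[0,0,0]],"spin":[0,0,0,0,0,0,0,0,0,0]}' 3
python3 -m jog '{"jaw":[0,0,0,0],"slide":[[0,0,0],[0,0,0],[0,0,0],[0,0,0]],"spin":[0,0,0,0]}' 3
```

```text
time_s: 34.55
ee_pos: [466.2, -402.3, 35.2]
ee_rot: [179.9, 0.0, 59.1]
force: [0.0, -0.1, -0.1]
gripper_width: 57.2
gripper_force: 0.0
time_s: 34.95
ee_pos: [466.0, -402.2, 35.0]
ee_rot: [179.9, 0.0, 59.1]
force: [-0.7, -0.2, 5.2]
gripper_width: 45.9
gripper_force: 3.0
```

Same tipping arc, forward now along tool +x.

```bash
python3 -m jog '{"jaw":[0,0,0,0,0,0,0,0,0,0],"slide":[[0.14,0,-0.16],[0.14,0,-0.16],[0.17,0,-0.13],[0.17,0,-0.13],[0.19,0,-0.1],[0.19,0,-0.1],[0.2,0,-0.06],[0.2,0,-0.06],[0,0,0],[0,0,0]],"spin":[0,0,0,0,0,0,0,0,0,0]}' 3
python3 -m jog '{"jaw":[0,0,0,0,0,0,0,0,0,0],"slide":[[0.21,0,-0.02],[0.21,0,-0.02],[0.21,0,0.03],[0.21,0,0.03],[0.21,0,0.07],[0.21,0,0.07],[0.23,0,0.13],[0.23,0,0.13],[0,0,0],[0,0,0]],"spin":[0,0,0,0,0,0,0,0,0,0]}' 3
python3 - <<'E'
from h import *
m=env.camera_model('side');f,_=grab('side','s14')
u=np.array([.513,.858]);C=np.array([483.7,-370.55]);v=np.array([u[1],-u[0]])
# expected corners of upright pod s 30..74, lateral +-23
X=[[*(C+s*u+w*v),z] for s in (30,74) for w in (-23,23) for z in (0,60)]
print(proj('side',m,X).round(0).tolist())
h=cv2.cvtColor(f,cv2.COLOR_RGB2HSV);g=cv2.inRange(h,(0,0,0),(180,110,115))
k,l,s,c=cv2.connectedComponentsWithStats(g)
print([(s[i],c[i].round(0)) for i in range(1,k) if s[i][4]>150 and 200<c[i][0]<330 and c[i][1]>150])
go(*(C+24*u),49)
E
```

```text
time_s: 35.95
ee_pos: [487.2, -365.4, 61.1]
ee_rot: [180.0, -0.0, 59.1]
force: [-0.9, -0.3, 2.9]
gripper_width: 46.0
gripper_force: 3.0
time_s: 36.95
ee_pos: [513.5, -321.3, 47.5]
ee_rot: [-180.0, 0.0, 59.1]
force: [-0.5, 0.2, -0.9]
gripper_width: 46.2
gripper_force: 3.0
[[248.0, 319.0], [247.0, 298.0], [273.0, 322.0], [274.0, 302.0], [252.0, 299.0], [252.0, 278.0], [277.0, 302.0], [277.0, 281.0]]
[(array([211, 158,  24,  26, 304], dtype=int32), array([222., 174.])), (array([213, 170,  32,  29, 189], dtype=int32), array([236., 185.])), (array([ 203,  198,  117,  124, 5939], dtype=int32), array([261., 253.]))]
now [ 513.4 -321.5   47.6] shift units [-1.11 -0.01 -0.04] mm [-33.3  -0.3  -1.3]
```

```bash
python3 -m jog '{"jaw":[65,65,65,65,65,65,65,65],"slide":[[0,0,0],[0,0,0],[0,0,0],[-0.28,0,-0.03],[-0.28,0,-0.03],[-0.28,0,0],[-0.27,0,0],[0,0,0]],"spin":[0,0,0,0,0,0,0,0]}' 3
python3 - <<'E'
from h import *
f,_=grab('side','s15');t,_=grab('top','t15');w,_=grab('wrist','w15')
a,b,c=[cv2.imread(f'pics/{n}15.png') for n in 'stw']
cv2.imwrite('pics/c15.png',np.hstack([cv2.resize(a[240:340,200:320],(360,300)),cv2.resize(c[120:270,170:350],(360,300))]))
E
```

```text
time_s: 37.8
ee_pos: [495.7, -351.1, 50.1]
ee_rot: [180.0, 0.0, 59.0]
force: [0.7, -0.1, 0.6]
gripper_width: 64.6
gripper_force: 0.0
```

View pics/c15.png

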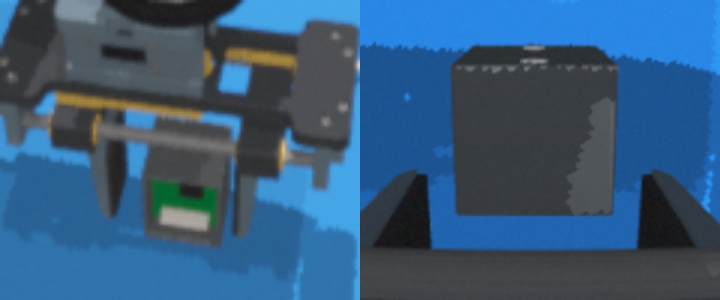

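Pod B stands upright on its end between the fingers, its open side with the board facing back along the tip direction (crop (185,195)). Now the second tip.

```bash
python3 -m jog '{"jaw":[0,0,0,0],"slide":[[0,0,0],[0,0,0],[0,0,0],[0,0,0]],"spin":[0,0,0,0]}' 3
python3 -m jog '{"jaw":[0,0,0,0,0,0,0,0,0,0],"slide":[[0.19,0,-0.11],[0.19,0,-0.11],[0.21,0,-0.07],[0.21,0,-0.07],[0.22,0,-0.03],[0.22,0,-0.03],[0.22,0,0.01],[0.22,0,0.01],[0.21,0,0.05],[0.21,0,0.05]],"spin":[0,0,0,0,0,0,0,0,0,0]}' 3
python3 -m jog '{"jaw":[0,0,0,0,0,0,0,0,0,0],"slide":[[0.2,0,0.1],[0.2,0,0.1],[0.18,0,0.13],[0.18,0,0.13],[0.15,0,0.16],[0.15,0,0.16],[0.05,0,0.1],[0.05,0,0.1],[0.05,0,0.1],[0,0,0]],"spin":[0,0,0,0,0,0,0,0,0,0]}' 3
python3 -m jog '{"jaw":[65,65,65,65,65,65,65,65,65,65],"slide":[[0,0,0],[0,0,0],[0,0,0],[0,0,0],[0,0,-0.9],[0,0,-0.9],[0,0,-0.9],[0,0,-1],[0,0,-1],[0,0,-1]],"spin":[0,0,0,0,0,0,0,0,0,0]}' 3
python3 - <<'E'
from h import *
p=env.state()['ee_pos'];N=np.array(p[:2])
for n in ['wrist','side']:
    f,m=grab(n,n[0]+'16');print(n,green(f,n,m,31,N,90),dark(f,n,m,44,N,90))
E
```

```text
time_s: 38.35
ee_pos: [496.6, -349.6, 50.1]
ee_rot: [-180.0, -0.0, 59.1]
force: [-0.1, 1.0, -0.1]
gripper_width: 46.1
gripper_force: 3.0
time_s: 39.35
ee_pos: [529.3, -295.6, 59.8]
ee_rot: [179.9, -0.0, 59.1]
force: [0.2, 0.0, 4.2]
gripper_width: 45.9
gripper_force: 3.0
time_s: 40.35
ee_pos: [547.2, -264.8, 26.0]
ee_rot: [-180.0, 0.0, 59.1]
force: [0.4, 0.3, -1.6]
gripper_width: 45.8
gripper_force: 3.0
time_s: 41.35
ee_pos: [547.1, -264.7, 199.0]
ee_rot: [180.0, 0.0, 59.1]
force: [0.6, -0.3, -0.7]
gripper_width: 64.7
gripper_force: 0.0
wrist [(array([ 548.4, -261.2]), array([52.6, 40.2]), 59.7, 1483.0)] [(array([ 550.1, -258.8]), array([63.3, 44.6]), 58.3, 2160.0)]
side [(array([ 551.4, -256.1]), array([42.7, 38.7]), 58.4, 242.0)] [(array([ 541.7, -277.1]), array([89.7, 47.9]), 59.1, 864.0)]
```

```bash
python3 -c "
from h import *
go(548.9,-260.5,15,-31)"
python3 -m jog '{"jaw":[70,70,70,70,70,70,70,70,0,0],"slide":[[0.08,-0.01,0.9],[0.08,0,0.9],[0,0,0.9],[0,0,0.9],[0,0,0.9],[0,0,0.9],[0,0,0.75],[0,0,0],[0,0,0],[0,0,0]],"spin":[0,0,0,0,0,0,0,0,0,0]}' 20
python3 -m jog '{"jaw":[0,0,0,0,0,0,0,0,0,0],"slide":[[0,0,0],[0,0,0],[0,0,0],[0,0,-0.5],[0,0,-0.9],[0,0,-0.9],[0,0,-0.9],[0,0,-0.9],[0,0,-0.5],[0,0,0]],"spin":[0,0,0,0,0,0,0,0,0,0]}' 20
python3 -c "
from h import *
go(557.5,136.7,152,-3.45)"
```

```text
now [ 549.6 -265.9  202.6] shift units [ 0.14 -0.17  6.25] mm [  4.2  -5.2 187.6]
closing yaw -30.9 need world turn -0.1 spin units 0.01 q6 4.0
time_s: 42.45
ee_pos: [550.4, -260.9, 14.4]
ee_rot: [179.9, -0.0, 59.1]
force: [0.1, 0.5, -0.1]
gripper_width: 56.7
gripper_force: 0.0
time_s: 43.45
ee_pos: [550.9, -261.0, 153.6]
ee_rot: [179.7, -0.0, 59.1]
force: [0.6, -0.3, -2.0]
gripper_width: 46.1
gripper_force: 20.0
now [ 550.9 -261.   153.6] shift units [11.49 -6.62  0.03] mm [ 344.7 -198.6    0.8]
closing yaw -30.9 need world turn 27.5 spin units -3.43 q6 4.5
```

```bash
python3 -m jog '{"jaw":[0,0,0,0,0,0,0,0,0,0],"slide":[[0.82,-0.473,0],[0.82,-0.473,0],[0.82,-0.473,0],[0.82,-0.473,0],[0.82,-0.473,0],[0.82,-0.473,0],[0.82,-0.473,0],[0.82,-0.473,0],[0.82,-0.473,0],[0.82,-0.473,0]],"spin":[0,0,0,0,0,0,0,0,0,0]}' 20
python3 -m jog '{"jaw":[0,0,0,0,0,0,0,0,0,0],"slide":[[0.82,-0.473,0],[0.82,-0.473,0],[0.82,-0.473,0],[0.82,-0.473,0],[0,0,0],[0,0,0],[0,0,0],[0,0,0],[0,0,0],[0,0,0]],"spin":[0,0,0,0,-0.9,-0.9,-0.9,-0.73,0,0]}' 20
python3 - <<'E'
from h import *
go(557.5,136.7,36,-3.45)
s=env.state();R=Ro.from_euler('xyz',s['ee_rot'],degrees=True).as_matrix();P=np.array(s['ee_pos'])
f,m=grab('wrist','w17');h=cv2.cvtColor(f,cv2.COLOR_RGB2HSV);g=cv2.inRange(h,(45,110,40),(85,255,255))
for c in cv2.findContours(g,cv2.RETR_EXTERNAL,cv2.CHAIN_APPROX_NONE)[0]:
    if cv2.contourArea(c)<100: continue
    t=(plane('wrist',m,c[:,0],P[2]+16)-P)@R
    print(cv2.boundingRect(c),'tool x',t[:,0].min().round(1),t[:,0].max().round(1),'tool y',t[:,1].min().round(1),t[:,1].max().round(1))
E
```

```text
time_s: 44.45
ee_pos: [553.2, 24.6, 149.7]
ee_rot: [-179.9, 0.1, 59.1]
force: [1.0, -0.8, -1.2]
gripper_width: 46.0
gripper_force: 20.0
time_s: 45.45
ee_pos: [555.5, 137.0, 150.2]
ee_rot: [-179.9, 0.0, 86.4]
force: [0.7, 0.2, -1.9]
gripper_width: 46.0
gripper_force: 20.0
now [555.5 137.  150.2] shift units [-0.    0.07  3.81] mm [-1.000e-01  2.200e+00  1.142e+02]
closing yaw -3.6 need world turn 0.1 spin units -0.02 q6 16.3
(220, 204, 74, 41) tool x -0.5 23.5 tool y -20.7 19.3
```

```bash
python3 -m jog '{"jaw":[0,0,0,0,0,0,0,0,0,0],"slide":[[-0.01,0.06,0.5],[0,0,0.6],[0,0,0.6],[0,0,0.6],[0,0,0.5],[0,0,0.3],[0,0,0.2],[0,0,0.2],[0,0,0.1],[0,0,0]],"spin":[0,0,0,0,0,0,0,0,0,0]}' 20
python3 -c "
from h import *
go(557.5,136.4,34.7,-3.45)"
```

```text
time_s: 46.5
ee_pos: [557.9, 136.7, 43.2]
ee_rot: [180.0, -0.0, 86.5]
force: [-0.6, -0.7, -0.9]
gripper_width: 46.3
gripper_force: 20.0
now [557.9 136.7  43.2] shift units [-0.01 -0.01  0.28] mm [-0.3 -0.4  8.5]
closing yaw -3.5 need world turn 0.0 spin units -0.0 q6 16.1
```

```bash
python3 -m jog '{"jaw":[0,0,0,0,0,60,60,60,60],"slide":[[0,0,0.08],[0,0,0.08],[0,0,0.06],[0,0,0.04],[0,0,0],[0,0,0],[0,0,0],[0,0,0],[0,0,0]],"spin":[0,0,0,0,0,0,0,0,0]}' 20
python3 -m jog '{"jaw":[60,60,60,60,60,60,60,60,60,60],"slide":[[0,0,-0.5],[0,0,-0.9],[0,0,-0.9],[0,0,-0.9],[0,0,-0.9],[0,0,-0.9],[0,0,-0.9],[0,0,-0.5],[0,0,0],[0,0,0]],"spin":[0,0,0,0,0,0,0,0,0,0]}' 20
python3 - <<'E'
from h import *
f,m=grab('wrist','w18')
for z in (51,):print(green(f,'wrist',m,z,np.array([555,100]),90))
f,m=grab('side','s18');print(green(f,'side',m,51,np.array([555,100]),90))
go(461,142.4,150,86.6)
E
```

```text
time_s: 47.4
ee_pos: [558.0, 136.7, 35.7]
ee_rot: [180.0, -0.0, 86.5]
force: [-0.3, -0.2, 0.0]
gripper_width: 60.4
gripper_force: 0.0
time_s: 48.4
ee_pos: [557.5, 136.6, 227.0]
ee_rot: [-180.0, 0.0, 86.5]
force: [-0.1, -0.9, -0.3]
gripper_width: 60.0
gripper_force: 0.0
[(array([553.6,  67.2]), array([39.4, 39.6]), 86.5, 899.0), (array([557.1, 136. ]), array([52.3, 40.6]), 86.5, 1415.5)]
[(array([555.5,  71.6]), array([39.5, 32.3]), 2.4, 65.5), (array([559.3, 148. ]), array([33.1, 37.3]), 89.3, 66.0)]
now [557.1 136.5 226. ] shift units [ 0.   -3.2   2.54] mm [  0.1 -96.1  76.3]
closing yaw -3.5 need world turn -89.9 spin units 11.24 q6 16.1
```

Both pods are in their nests with boards up, level and aligned. Back to the handle.

```bash
python3 -m jog '{"jaw":[60,60,60,60,60,60,60,60,60,60],"slide":[[0,-0.8,0],[0,-0.8,0],[0,-0.8,0],[0,-0.8,0],[0,0,0],[0,0,0],[0,0,0],[0,0,0],[0,0,0],[0,0,0]],"spin":[-0.94,-0.94,-0.94,-0.94,-0.94,-0.94,-0.94,-0.94,-0.94,-0.94]}' 40
python3 -m jog '{"jaw":[50,50,50,50],"slide":[[0,0,0],[0,0,0],[0,0,0],[0,0,0]],"spin":[-0.94,-0.94,0,0]}'
python3 -c "
from h import *
go(461.5,142.4,52,86.6)"
```

```text
time_s: 49.5
ee_pos: [463.1, 123.6, 226.2]
ee_rot: [-179.9, -0.1, 162.0]
force: [-1.0, 0.1, 0.1]
gripper_width: 60.2
gripper_force: 0.0
time_s: 49.9
ee_pos: [463.4, 123.7, 226.6]
ee_rot: [-180.0, -0.1, 176.6]
force: [-0.3, 0.6, 0.6]
gripper_width: 49.9
gripper_force: 0.0
now [463.4 123.7 226.6] shift units [0.09 0.62 5.82] mm [  2.7  18.7 174.6]
closing yaw 86.6 need world turn -0.0 spin units 0.0 q6 -73.1
```

```bash
python3 -m jog '{"jaw":[50,50,50,50,50,50,50,50,0,0],"slide":[[0.09,0.62,0],[0,0,0.85],[0,0,0.85],[0,0,0.85],[0,0,0.85],[0,0,0.85],[0,0,0.8],[0,0,0.77],[0,0,0],[0,0,0]],"spin":[0,0,0,0,0,0,0,0,0,0]}' 40
python3 -m jog '{"jaw":[0,0,0,0,0,0,0,0,0,0],"slide":[[0,0,0],[0,0,0],[0,0,0],[-0.1,0,0],[-0.2,0,0],[-0.25,0,0],[-0.3,0,0],[-0.3,0,0],[-0.3,0,0],[-0.3,0,0]],"spin":[0,0,0,0,0,0,0,0,0,0]}' 40
python3 -m jog '{"jaw":[0,0,0,0,0,0,0,0,0,0],"slide":[[-0.3,0,0],[-0.3,0,0],[-0.3,0,0],[-0.3,0,0],[-0.3,0,0],[-0.2,0,0],[-0.2,0,0],[-0.2,0,0],[0,0,0],[0,0,0]],"spin":[0,0,0,0,0,0,0,0,0,0]}' 40
```

```text
time_s: 50.9
ee_pos: [462.2, 142.5, 52.9]
ee_rot: [-180.0, -0.0, 176.7]
force: [0.1, -0.2, 0.3]
gripper_width: 36.5
gripper_force: 0.0
time_s: 51.9
ee_pos: [514.4, 138.9, 54.0]
ee_rot: [-180.0, -0.0, 176.8]
force: [-3.9, -4.0, 7.6]
gripper_width: 23.9
gripper_force: 40.0
time_s: 52.9
ee_pos: [578.6, 134.8, 54.1]
ee_rot: [-179.9, 0.2, 176.8]
force: [0.6, -6.3, 5.0]
gripper_width: 23.8
gripper_force: 40.0
```

```bash
python3 -m jog '{"jaw":[0,0,0,0,0,0,0,0,0,0],"slide":[[-0.1,0,0],[-0.1,0,0],[-0.1,0,0],[-0.07,0,0],[-0.07,0,0],[-0.07,0,0],[-0.07,0,0],[-0.05,0,0],[0,0,0],[0,0,0]],"spin":[0,0,0,0,0,0,0,0,0,0]}' 40
```

```text
time_s: 53.9
ee_pos: [591.5, 134.0, 54.0]
ee_rot: [-179.9, -0.5, 176.7]
force: [-13.1, -4.8, 13.3]
gripper_width: 23.8
gripper_force: 40.0
```

```bash
python3 -m jog '{"jaw":[0,0,0],"slide":[[-0.1,0,0],[0,0,0],[0,0,0]],"spin":[0,0,0]}' 40
python3 -m jog '{"jaw":[0,45,45,45,45,45,45,45,45,45],"slide":[[0.1,0,0],[0,0,0],[0,0,0],[0,0,0],[0,0,-0.5],[0,0,-0.9],[0,0,-0.9],[0,0,-0.9],[0.5,0,-0.9],[0.9,0,-0.5]],"spin":[0,0,0,0,0,0,0,0,0,0]}' 40
python3 -m jog '{"jaw":[45,45,45,45],"slide":[[0.9,0,0],[0.9,0,0],[0.5,0,0],[0,0,0]],"spin":[0,0,0,0]}'
python3 - <<'E'
from h import *
f,m=grab('side','s20');h=cv2.cvtColor(f,cv2.COLOR_RGB2HSV).astype(int);H,S,V=h[...,0],h[...,1],h[...,2]
r=[(a,c.round(1)) for a,c,b,_ in blobs((S>150)&((H<6)|(H>174))&(V>90),10)];print(r,[plane('side',m,c,52) for a,c in r])
f,m=grab('wrist','w20')
h=cv2.cvtColor(f,cv2.COLOR_RGB2HSV).astype(int);H,S,V=h[...,0],h[...,1],h[...,2]
for a,c,b,_ in blobs((S>150)&((H<6)|(H>174))&(V>90),10): print(a,c,plane('wrist',m,[c,(c[0],b[1]+b[3])],85).round(1))
E
```

```text
time_s: 54.2
ee_pos: [591.5, 134.0, 54.0]
ee_rot: [-179.9, -0.9, 176.7]
force: [-18.7, -3.6, 18.0]
gripper_width: 23.8
gripper_force: 40.0
time_s: 55.2
ee_pos: [556.6, 137.8, 192.9]
ee_rot: [179.9, 0.3, 176.7]
force: [0.3, -0.9, 0.4]
gripper_width: 44.8
gripper_force: 0.0
time_s: 55.6
ee_pos: [484.0, 141.4, 191.1]
ee_rot: [180.0, -0.0, 176.8]
force: [0.9, 0.3, -0.2]
gripper_width: 45.1
gripper_force: 0.0
[(np.int32(139), array([229.5, 151.8]))] [array([[593.00231671, 125.87179017,  52.        ]])]
397 [256.43828715 281.8790932 ] [[588.  135.9  85. ]
 [601.4 135.2  85. ]]
```

```bash
python3 -c "
from h import *
f,m=grab('top','t21')
a=cv2.imread('pics/top0.png');b=cv2.imread('pics/t21.png')
d=cv2.absdiff(a,b).max(2)
for n,(x,y) in dict(dish0=(284,157),dish1=(404,197),driver=(345,155)).items(): print(n,d[y-18:y+18,x-16:x+16].mean())
print(env.job_done())"
```

```text
dish0 6.822916666666667
dish1 6.738715277777778
driver 6.683159722222222
the job is handed in; nothing more can be done
None
```

The job is handed in: both pods present lie on their backs, boards up, in nest0 and nest1, the shuttle is fully home against its stop, and the dishes and yellow screwdriver did not move.

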